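Hold the parasol collar on the spindle's flat

TASK

Push the carriage by its wooden handle fully onto the yellow stop, then pinch the steel spindle, feel for its blue-marked flat and turn that squarely to the orange pin. Thread the red collar down over the spindle, level, its brass screw at the middle of the flat, and pull it gently so that the screw's tip bears on the flat. Finish while still holding it there, with the jars, brush, folded fan and wrench left where they are.

Things in the scene. Friction and masses are not known exactly. Their poses are not given: they have to be found in the camera images.
- carriage (a joint): travel of the dark steel carriage plate (100 x 170 x 16 mm, top 40 mm above the table) along the fixed grey bed (110 x 360 mm); 0 = far from the stop, 0.150 m = hard against the yellow stop block. It grows along +y of stand (from the handle towards the spindle). About 7 N of friction holds it where it is left.
- stand: the grey bed, bolted down at a changing place and yaw; origin at the centre of its underside, x across the bed towards the orange pin's side, y along the slide towards the stop, z up.
- handle (a point): middle of the grip of the upright round wooden push handle on the carriage (25 mm thick; its thick part runs 72 to 114 mm above the table, this point at 99 mm, top at 114 mm); 100 mm behind the spindle along the slide. Axes as stand.
- pin (a point): top of the orange index pin (8 mm thick, top 68 mm above the table) on the carriage, 42 mm from the spindle's axis straight along +x of stand. Axes as stand.
- spindle: upright 18 mm steel spindle, turns about its own axis with 0.06 N m friction. Origin on the axis, 60 mm above the table, on a 48 mm wide boss; +x points out of the flat, z up. Round to 55 mm above the origin, D-shaped with one flat from 55 to 95 mm, then a nose tapering to 9 mm, top at 105 mm. 15.5 mm thick across the flat. Flat starts 0.4 to 1.6 rad anticlockwise off the pin.
- flat (a point): middle of the spindle's blue-marked flat (12 mm wide, 40 mm tall), 6.5 mm from the axis and 135 mm above the table; +x points straight out of the flat.
- collar: loose red shaft collar, 24 mm tall, 44 mm across, 0.1 to 0.2 kg, standing on the table; two parallel gripping flats 46 mm apart, 30 mm long, face its +y and -y; 23 mm through bore. Brass thumb-screw at mid-height along +x: head reaches 32.5 mm from the axis, its 5 mm thick tip reaches into the bore to 8.5 mm from the axis. Origin: centre of the underside, z up.
- screw_tip (a point): the inner tip of the brass screw, 8.5 mm from the collar's axis along its +x and 12 mm above its underside. Axes as collar.
- jar_green: green paint jar with blue cap, 54 mm across, 65 mm tall, to be left alone; origin at the centre of its underside.
- jar_yellow: yellow open paint cup, 56 mm across, 60 mm tall, to be left alone; origin at the centre of its underside.
- jar_red: terracotta paint jar with white cap, 54 mm across, 65 mm tall, to be left alone; origin at the centre of its underside.
- brush: paint brush, 190 mm long, lying on the table, to be left alone.
- fan: folded wooden hand fan, 220 x 24 x 20 mm, lying on the table, to be left alone.
- key: small wrench, 140 mm long, lying on the table, to be left alone.
Things that resemble listed ones, but are neither listed nor needed, are in the scene too. Of the things that look like the collar, the smallest one is meant.

How it is judged:
On the way, in this order (a step that is already met when the one before it is completed fails the run):
1. the carriage has been pushed onto its stop (within 4 mm) (value of joint carriage above 0.146 m), for 0.2 s.
2. the fingers pinch the spindle with its flat turned to face the pin (within 0.13 rad) (angle between the x axis of spindle and the x axis of pin, either way round below 0.13 rad and x of flat in the frame of pin above -0.042 m and contact force between the fingers and spindle above 2 N), for 0.3 s.
At the end, for the whole second after the job is handed in: Carriage within 6 mm of its stop; flat facing the pin within 0.2 rad; fingers hold the collar level (0.12 rad), screw turned to the flat (0.2 rad), its tip bearing on the flat with 0.7 to 25 N, within 4 mm of its centre line and 10 mm of mid-height; at rest (value of joint carriage above 0.144 m and angle between the x axis of spindle and the x axis of pin, either way round below 0.2 rad and x of flat in the frame of pin above -0.042 m and angle between the x axis of collar and the x axis of spindle, either way round below 0.2 rad and angle between the z axis of collar and the z axis of spindle, either way round below 0.12 rad and x of screw_tip in the frame of flat between -0.003 and 0.002 m and y of screw_tip in the frame of flat between -0.004 and 0.004 m and z of screw_tip in the frame of flat between -0.01 and 0.01 m and contact force between collar and spindle between 0.7 and 25 N and contact force between the fingers and collar above 2 N and linear speed of collar below 0.02 m/s); the arm keeps its last pose, push and grip.
It fails at once if a jar, the brush, the folded fan or the wrench is moved more than 30 mm (distance of any of jar_green, jar_yellow, jar_red, brush, fan, key from where it was at the start of the episode above 0.03 m).
It also fails if it takes over 72 s, if anything falls off the work surface, if the arm or the gripper's body presses on something with over 40 N, if the wrist force passes 120 N, or if a joint passes its speed limit or range.

ROBOT

A 7-joint arm with a two-finger parallel gripper is mounted at the origin on the work surface. World frame = base frame: x ahead of the robot, y to its left, z up, the work surface at z = 0. Lengths are in m, angles in rad, forces in N, time in s.
With the tool pointing down it reaches from about 0.4 to 0.875 m from the base axis. Payload 4.4 kg.
Tool frame: the origin (TCP) lies between the finger pads; the fingertips stand arm.tip_extent ahead of it and the grasp point (between the pads) lies 3 mm ahead of it (arm.tip_extent is the distance from the TCP to the fingertips, in m); z points along the fingers, y is the line along which they close (so a half turn about z gives the same grasp; the last joint's range is limited). The gripper opens to 85 mm and grips with 20 to 120 N. Pads are 22 mm wide; open, the fingers measure 114 mm over their backs; the gripper's body (76 mm by 85 mm) begins 54 mm behind the grasp point. The pads swing forward as they close: fully open they stand 13 mm farther back than shut.
Start: joints at [-1.394, 0.628, 0.038, 1.517, -0.027, 0.996, -0.02], TCP at [0.156, 0.631, 0.231] pointing down, gripper open.
Joint ranges: [-3.06, 3.06], [-0.37, 2.12], [-1.25, 1.32], [0.18, 2.47], [-1.1, 4.24], [0.23, 1.98], [-2.94, 2.94]. Speed limits (rad/s): [2.57, 2.57, 3.14, 3.14, 3.14, 3.14, 3.14].

INTERFACE

Orientations are given as a unit quaternion [w, x, y, z].
In Python, from workcell import arm gives the robot as it stands.
- The arm moves only by the tool move_arm, never from a script. Its argument "motion" is a list of rows, each an object with "linear": the shift along the tool's x, y, z in m, a list of three; "rotation": the turn, a rotation vector about the tool's x, y, z in degrees, a list of three; "grip": the finger opening in m, from 0 to 0.0854. In form: [{"linear": [dx, dy, dz], "rotation": [ax, ay, az], "grip": grip}, ...]. A call has 1 to 8 rows; each row is the pose to reach, as a shift and turn from the pose commanded when the call began, along the tool's axes at that moment; what a row does not reach only later rows make up. A row lasts 1/8 s, in which the tool goes at most 62.5 mm and 10.7 degrees, less where a joint would pass 70% of its speed; a pose out of reach is approached as far as the arm can. A call with a gripper value outside its range is refused whole. The fingers move at their own pace and stop on an object; the grip force is fixed at half the most. Time passes only in rows, so rows that repeat a pose let the fingers close. It gives the time, the measured TCP pose, the force, the opening and the grip force at its end, in the units of the state.
- arm.sense(): the state, without advancing time (a new reading comes with each control period).
- arm.camera(name): name is "side" or "top"; returns a dict with "frame" (384x512x3 uint8, red, green, blue), "mtx" (3x3 intrinsics, pixels), "R" (3x3) and "t" (3): a world point X has camera coordinates R X + t. Camera axes: x right, y down, z forward; pixel columns grow to the right and rows downward; lengths in m; the calibration is good to about 2 mm. A picture is of the moment at which its call begins. There is no depth.
- arm.finish_job(): hands the job in; it is judged then, once.
The state is a dict: "clock": time; "q": joint angles; "dq": joint speeds; "tau": joint torques, N m; "ee_pos": TCP position; "tcp_rot": TCP orientation; "wrist_force": force on the tool from outside, world axes, zero at the start; "wrist_torque": the same for the moment, N m; "opening": opening from 0.0 (shut) to 1.0 (fully open); "grasp_force": force on a finger pad.
Only numpy, scipy, OpenCV 4.12 (cv2) and the standard library are available. Lean on these libraries where they do the work, as an engineer would, in place of code of your own. Each camera call takes 0.05 s, during which the arm holds its last target. There are 200 camera calls.

## Working session

There is one attempt and no reset: what is moved stays moved. The work goes in short steps, Python scripts to look and compute and a tool call to move; the robot and the scene stay as the last step left them, time stands still between calls to the robot, and variables do not carry over. Pictures are saved under pics/ and viewed, at most 10 in all, crops included, and the job is handed in when it is done.

Besides the shell and the picture viewer there is one more tool, called after "Request:" by a JSON object that holds its "fn" and its "kwargs", one argument or row to a line. move_arm: Moves the arm, as the interface text tells. Its arguments: {"type":"object","properties":{"motion":{"type":"array"}},"required":["motion"]}

```bash
ls; mkdir -p pics
python3 - <<'E'
from workcell import arm
import cv2,numpy as np,pickle
s=arm.sense();print({k:np.round(v,3).tolist() if not isinstance(v,(float,int)) else v for k,v in s.items()},arm.tip_extent)
for n in("top","side"):
    c=arm.camera(n);pickle.dump(c,open(n+"0.pkl","wb"));cv2.imwrite(f"pics/{n}0.png",cv2.resize(c["frame"][:,:,::-1],(800,600)))
    print(n,c["mtx"],c["R"],c["t"],-c["R"].T@c["t"])
E
```

```text
pics
{'clock': 0.0, 'q': [-1.394, 0.629, 0.038, 1.518, -0.027, 0.996, -0.02], 'dq': [0.0, -0.002, -0.002, -0.001, 0.001, 0.0, -0.001], 'tau': [-0.001, -56.339, 1.225, -19.344, 0.011, 0.011, -0.0], 'ee_pos': [0.156, 0.63, 0.231], 'tcp_rot': [-0.0, 0.121, 0.993, -0.001], 'wrist_force': [0.481, -0.415, 0.855], 'wrist_torque': [-0.003, 0.051, 0.012], 'grasp_force': 0.0, 'opening': 1.0012609864244508} 0.022
top [[417.55505987   0.         255.2678364 ]
 [  0.         417.55505987 189.86302626]
 [  0.           0.           1.        ]] [[-0.01619396 -0.99974567  0.0156957 ]
 [-0.99785688  0.01516403 -0.06365295]
 [ 0.06339875 -0.01669286 -0.99784866]] [0.04097032 0.60242192 1.42242333] [0.51161446 0.05556907 1.45706609]
side [[349.14683925   0.         255.08655652]
 [  0.         349.14683925 192.46827681]
 [  0.           0.           1.        ]] [[ 0.95951673 -0.28164275 -0.00223591]
 [-0.16731375 -0.56359215 -0.80893139]
 [ 0.22656952  0.7765573  -0.58789881]] [-0.5430292   0.18934371  1.04758926] [ 0.31537361 -0.8597407   0.76782838]
```

View pics/top0.png

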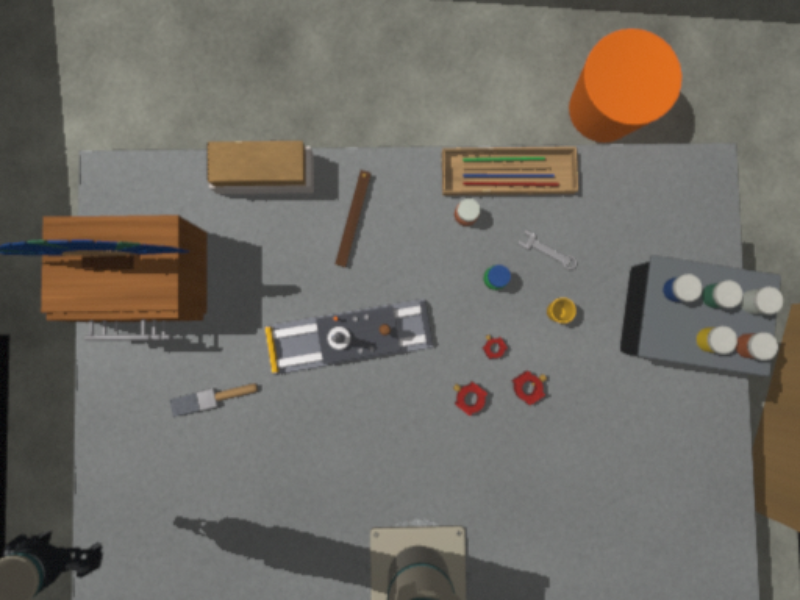

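View pics/side0.png

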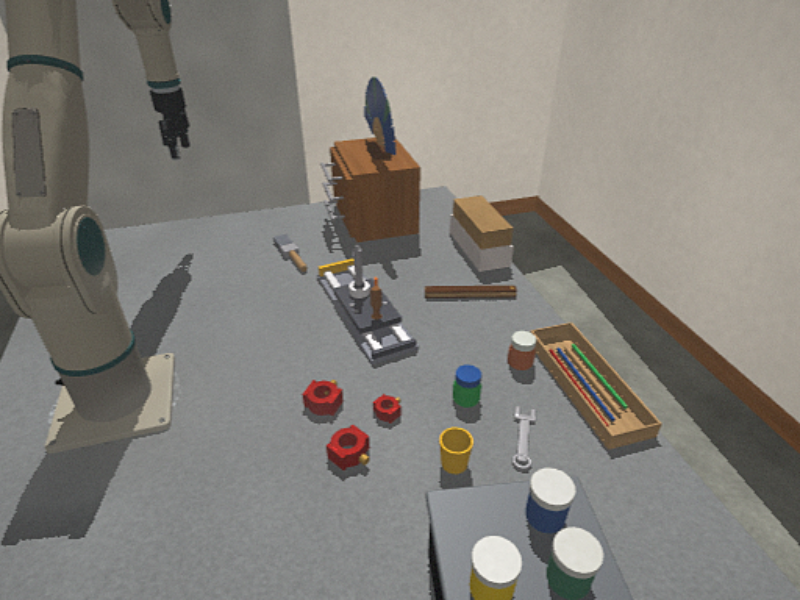

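The top view shows the bed at (350,337), with the stop at (270,350), the spindle at (340,338), the pin at (336,317) and the handle at (385,330). The smallest collar is at (495,347) with its screw at (490,338). The side view agrees. Next I'll measure these.

```bash
cat > h.py <<'E'
import numpy as np,cv2,pickle
from workcell import arm
def shot(n,save=None):
    c=arm.camera(n)
    if save: pickle.dump(c,open(save,"wb"))
    return c
def proj(c,X):
    p=c["mtx"]@(c["R"]@np.asarray(X,float)+c["t"]);return p[:2]/p[2]
def ray(c,uv):
    d=c["R"].T@np.linalg.solve(c["mtx"],[uv[0],uv[1],1.]);return -c["R"].T@c["t"],d
def onz(c,uv,z):
    o,d=ray(c,uv);return o+d*(z-o[2])/d[2]
def tri(c1,u1,c2,u2):
    (o1,d1),(o2,d2)=ray(c1,u1),ray(c2,u2);d1/=np.linalg.norm(d1);d2/=np.linalg.norm(d2)
    s=np.linalg.lstsq(np.c_[d1,-d2],o2-o1,rcond=None)[0]
    a,b=o1+s[0]*d1,o2+s[1]*d2;return (a+b)/2,np.linalg.norm(a-b)
def blobs(c,lo,hi,roi,amin=4):
    x0,y0,x1,y1=roi;h=cv2.cvtColor(c["frame"],cv2.COLOR_RGB2HSV)
    m=cv2.inRange(h,np.array(lo),np.array(hi));k=np.zeros_like(m);k[y0:y1,x0:x1]=m[y0:y1,x0:x1]
    n,l,s,ce=cv2.connectedComponentsWithStats(k)
    return [(s[i,4],np.round(ce[i],1),s[i,:4],np.argwhere(l==i)[:,::-1]) for i in range(1,n) if s[i,4]>=amin]
def crop(c,roi,name,w=800,h=600):
    x0,y0,x1,y1=roi;f=min(w/(x1-x0),h/(y1-y0))
    return cv2.resize(c["frame"][y0:y1,x0:x1,::-1],None,fx=f,fy=f,interpolation=cv2.INTER_CUBIC)
E
python3 - <<'E'
from h import *
T=pickle.load(open("top0.pkl","rb"));S=pickle.load(open("side0.pkl","rb"))
R=dict(Tst=(T,(160,180,290,250)),Sst=(S,(190,150,275,235)),Tc=(T,(285,205,360,270)),Sc=(S,(185,235,262,305)))
for k,(c,r) in R.items():
    for nm,lo,hi in (("orange/brown",(5,110,40),(18,255,255)),("yellow",(19,110,60),(33,255,255)),("red",(0,150,60),(4,255,255)),("blue",(95,80,40),(130,255,255))):
        for b in blobs(c,lo,hi,r): print(k,nm,b[:3])
a=[cv2.resize(crop(c,r,''),(400,300)) for c,r in R.values()]
cv2.imwrite("pics/c1.png",np.vstack([np.hstack(a[:2]),np.hstack(a[2:])]))
E
```

```text
Tst orange/brown (np.int32(5), array([214.2, 203.4]), array([213, 203,   3,   2], dtype=int32))
Tst orange/brown (np.int32(31), array([245.6, 210.5]), array([243, 208,   6,   6], dtype=int32))
Tst orange/brown (np.int32(11), array([161.4, 247.9]), array([160, 247,   4,   3], dtype=int32))
Tst yellow (np.int32(127), array([173.4, 223.4]), array([170, 209,   8,  30], dtype=int32))
Sst orange/brown (np.int32(92), array([238.1, 151.2]), array([225, 150,  34,   5], dtype=int32))
Sst orange/brown (np.int32(4), array([190.8, 165. ]), array([190, 164,   3,   3], dtype=int32))
Sst orange/brown (np.int32(38), array([240.2, 185.3]), array([238, 177,   6,  16], dtype=int32))
Sst orange/brown (np.int32(9), array([273., 185.]), array([272, 184,   3,   3], dtype=int32))
Sst orange/brown (np.int32(29), array([240.6, 199.1]), array([238, 193,   6,  11], dtype=int32))
Sst yellow (np.int32(123), array([214.5, 170.2]), array([204, 165,  23,  12], dtype=int32))
Tc orange/brown (np.int32(6), array([345.2, 242.5]), array([344, 241,   3,   4], dtype=int32))
Tc orange/brown (np.int32(5), array([341.4, 245.2]
[... 868 characters left out ...]
own (np.int32(4), array([229.2, 293.5]), array([229, 292,   2,   4], dtype=int32))
Sc yellow (np.int32(5), array([212.8, 243.6]), array([212, 243,   3,   2], dtype=int32))
Sc yellow (np.int32(4), array([254.5, 255. ]), array([254, 254,   2,   3], dtype=int32))
Sc yellow (np.int32(29), array([232.6, 293.3]), array([230, 291,   6,   6], dtype=int32))
Sc red (np.int32(193), array([205.7, 250.8]), array([194, 244,  25,  14], dtype=int32))
Sc red (np.int32(6), array([217.8, 255.2]), array([217, 253,   2,   5], dtype=int32))
Sc red (np.int32(106), array([247. , 258.6]), array([239, 253,  17,  12], dtype=int32))
Sc red (np.int32(349), array([222.1, 285.5]), array([209, 272,  27,  29], dtype=int32))
```

View pics/c1.png

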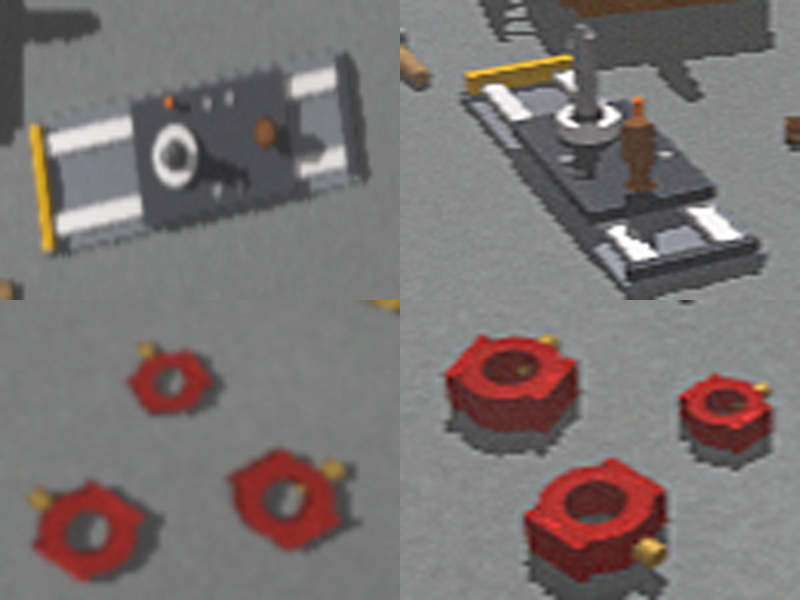

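The crops show the stop, boss ring, pin, handle top and the smallest collar with its screw clearly. The blue flat faces away from both cameras.

Run:
```python
from h import *
T=pickle.load(open("top0.pkl","rb"));S=pickle.load(open("side0.pkl","rb"))
h=onz(T,(245.6,210.5),.112);print("handle",h)
p=onz(T,(214.5,203.3),.067);print("pin",p)
v=(p-h)[:2];print("d",np.linalg.norm(v),np.hypot(.042,.1));yaw=np.arctan2(v[1],v[0])-np.arctan2(.1,.042);print("yaw a",yaw)
b=blobs(T,(19,110,60),(33,255,255),(160,180,200,250))[0][3].astype(np.float32)
vx,vy,x0,y0=cv2.fitLine(b,cv2.DIST_L2,0,.01,.01).ravel()
A=onz(T,(x0-10*vx,y0-10*vy),.04);B=onz(T,(x0+10*vx,y0+10*vy),.04);w=(A-B)[:2];w*=np.sign(w[0]);print("yaw stop",np.arctan2(w[1],w[0]),"stop c",onz(T,(x0,y0),.04))
# boss ring
for c,r,n in((T,(205,200,230,245),"T"),(S,(210,165,250,205),"S")):
    for q in blobs(c,(0,0,165),(179,40,255),r,20):
        e=cv2.fitEllipse(cv2.convexHull(q[3].astype(np.int32)));print(n,q[:3],"ell",e,onz(c,e[0],.06))
# carriage outline
for q in blobs(T,(0,0,0),(179,90,75),(190,190,265,250),60):
    print("dark",q[:3],cv2.minAreaRect(q[3].astype(np.int32)))
for c,r,n in((T,(305,212,330,232),"T"),(S,(236,248,260,268),"S")):
    q=max(blobs(c,(0,120,40),(6,255,255),r),key=lambda q:q[0])
    (x,y),rr=cv2.minEnclosingCircle(q[3].astype(np.int32));print("collar",n,q[:3],(x,y),rr,onz(c,(x,y),.024),onz(c,(x,y),.012))
k=onz(T,(311.8,215.0),.012);print("screw",k)
q=[b for b in blobs(T,(9,90,50),(35,255,255),(305,210,325,222),2)];print([b[:2] for b in q])
q=[b for b in blobs(S,(9,90,50),(35,255,255),(244,248,262,262),2)];print([b[:2] for b in q])
```

```text
handle [0.53103272 0.06524598 0.112     ]
pin [0.55723889 0.16856577 0.067     ]
d 0.10659147035163032 0.10846197490364999
yaw a 0.14922510147746548
yaw stop 0.1523119083448849 stop c [0.49235814 0.30973336 0.04      ]
T (np.int32(87), array([215.5, 215.3]), array([210, 209,  14,  14], dtype=int32)) ell ((216.34890747070312, 215.67955017089844), (13.095776557922363, 13.749584197998047), 30.4537410736084) [0.51608844 0.16339056 0.06      ]
S (np.int32(46), array([213.1, 179. ]), array([210, 174,   8,  10], dtype=int32)) ell ((213.1615447998047, 179.0733184814453), (4.886873245239258, 11.682592391967773), 147.3495330810547) [0.46514441 0.19832019 0.06      ]
S (np.int32(23), array([233.7, 181.9]), array([232, 178,   5,   8], dtype=int32)) ell ((232.37026977539062, 181.49502563476562), (7.033511638641357, 7.568245887756348), 103.50689697265625) [0.5286042  0.16310696 0.06      ]
dark (np.int32(126), array([229.9, 219.3]), array([220, 210,  22,  15], dtype=int32)) ((231.24996948242188, 219.24996948242188), (20.23735809326172, 14.316057205200195), 12.994616508483887)
collar T (np.int32(109), array([316.6, 222.4]), array([309, 216,  16,  13], dtype=int32)) (316.5, 222.0) 7.500100135803223 [ 0.48901693 -0.17667465  0.024     ] [ 0.4888277  -0.17861938  0.012     ]
collar S (np.int32(181), array([247.1, 260.1]), array([239, 252,  17,  16], dtype=int32)) (247.15625, 260.6875) 8.951193809509277 [ 0.4869793  -0.18877777  0.024     ] [ 0.48974777 -0.17795329  0.012     ]
screw [ 0.51325521 -0.16292676  0.012     ]
[(np.int32(8), array([312.1, 215.9]))]
[(np.int32(7), array([254.4, 255.1])), (np.int32(2), array([249.5, 259. ]))]
```

```bash
cat >> h.py <<'E'
from scipy.spatial.transform import Rotation as Ro
YAW=.151; SX=np.array([np.cos(YAW),np.sin(YAW),0]); SY=np.array([-np.sin(YAW),np.cos(YAW),0])
def pose():
    s=arm.sense();w,x,y,z=s["tcp_rot"];return s,np.array(s["ee_pos"]),Ro.from_quat([x,y,z,w])
def go(P,ang):
    """tool-frame shift and rotvec (deg) to TCP P with jaw axis along world angle ang (mod pi), pointing down"""
    s,p,R=pose();best=None
    for a in(ang,ang+np.pi):
        y=np.array([np.cos(a),np.sin(a),0]);z=np.array([0,0,-1.]);t=Ro.from_matrix(np.c_[np.cross(y,z),y,z])
        rv=(R.inv()*t).as_rotvec(degrees=True)
        if best is None or np.linalg.norm(rv)<np.linalg.norm(best):best=rv
    print("linear",np.round(R.inv().apply(np.asarray(P)-p),4).tolist(),"rot",np.round(best,2).tolist())
def st():
    s,p,R=pose();y=R.apply([0,1,0]);print("t",round(s["clock"],2),"p",np.round(p,4),"jaw",round(np.arctan2(y[1],y[0]),4),"tilt",np.round(R.apply([0,0,1])[:2],4),"F",np.round(s["wrist_force"],2),"open_mm",round(s["opening"]*85.4,2),"g",round(s["grasp_force"],2),"q",np.round(s["q"],2))
E
python3 -c "
from h import *
st();go([.531,.0655,.231],YAW+np.pi/2);go([.531,.0655,.102],YAW+np.pi/2)"
```

```text
t 0.1 p [0.1561 0.6304 0.2306] jaw 1.328 tilt [-0.0004 -0.0017] F [ 0.32 -0.4   0.82] open_mm 85.75 g 0.0 q [-1.39  0.63  0.04  1.52 -0.03  1.   -0.02]
linear [-0.4997, -0.4582, 0.0004] rot [-0.1, -0.02, -22.56]
linear [-0.4997, -0.458, 0.1294] rot [-0.1, -0.02, -22.56]
```

Request:
{"fn": "move_arm", "kwargs": {
  "motion": [
    {"linear":[-0.06,-0.056,0],"rotation":[0,0,-2.8],"grip":0.0854},
    {"linear":[-0.12,-0.11,0],"rotation":[0,0,-5.6],"grip":0.0854},
    {"linear":[-0.16,-0.147,0],"rotation":[0,0,-8.4],"grip":0.0854},
    {"linear":[-0.2,-0.183,0],"rotation":[0,0,-11.2],"grip":0.0854},
    {"linear":[-0.24,-0.22,0],"rotation":[0,0,-14],"grip":0.0854},
    {"linear":[-0.28,-0.257,0],"rotation":[0,0,-16.8],"grip":0.0854},
    {"linear":[-0.32,-0.293,0],"rotation":[0,0,-19.6],"grip":0.0854},
    {"linear":[-0.36,-0.33,0],"rotation":[0,0,-22.5],"grip":0.0854}
  ]
}}

```text
clock: 1.1
ee_pos: [0.4272, 0.2221, 0.2313]
tcp_rot: [-0.0, -0.075, 0.997, -0.0]
wrist_force: [0.2, 0.4, 0.8]
opening: 1.005
grasp_force: 0.0
```

```bash
python3 -c "
from h import *
st();go([.531,.0655,.231],YAW+np.pi/2);go([.531,.0655,.102],YAW+np.pi/2)"
```

```text
t 1.1 p [0.4272 0.2221 0.2313] jaw 1.7217 tilt [ 0.     -0.0002] F [0.24 0.41 0.79] open_mm 85.81 g 0.0 q [-0.51  0.39 -0.04  1.97  0.02  0.78  1.16]
linear [-0.079, -0.1704, 0.0004] rot [-0.01, -0.0, -0.01]
linear [-0.079, -0.1704, 0.1294] rot [-0.01, -0.0, -0.01]
```

Request:
{"fn": "move_arm", "kwargs": {
  "motion": [
    {"linear":[-0.026,-0.056,0],"rotation":[0,0,0],"grip":0.0854},
    {"linear":[-0.052,-0.112,0],"rotation":[0,0,0],"grip":0.0854},
    {"linear":[-0.079,-0.1704,0],"rotation":[0,0,0],"grip":0.0854},
    {"linear":[-0.079,-0.1704,0.03],"rotation":[0,0,0],"grip":0.0854},
    {"linear":[-0.079,-0.1704,0.08],"rotation":[0,0,0],"grip":0.0854},
    {"linear":[-0.079,-0.1704,0.129],"rotation":[0,0,0],"grip":0.0854},
    {"linear":[-0.079,-0.1704,0.129],"rotation":[0,0,0],"grip":0.04},
    {"linear":[-0.079,-0.1704,0.129],"rotation":[0,0,0],"grip":0.015}
  ]
}}

```text
clock: 2.1
ee_pos: [0.5308, 0.0676, 0.1036]
tcp_rot: [0.001, -0.075, 0.997, 0.0]
wrist_force: [-0.5, 0.4, 0.7]
opening: 0.609
grasp_force: 0.0
```

Request:
{"fn": "move_arm", "kwargs": {
  "motion": [
    {"linear":[0,0,0],"rotation":[0,0,0],"grip":0.015},
    {"linear":[0,0,0],"rotation":[0,0,0],"grip":0.015},
    {"linear":[0,0,0],"rotation":[0,0,0],"grip":0.015},
    {"linear":[0,0,0],"rotation":[0,0,0],"grip":0.015}
  ]
}}

```text
clock: 2.6
ee_pos: [0.5318, 0.0658, 0.105]
tcp_rot: [0.002, -0.074, 0.997, -0.001]
wrist_force: [-0.1, -3.6, 7.2]
opening: 0.234
grasp_force: 58.5
```

```bash
python3 -c "
from h import *
st();go([.531,.0655,.102],YAW+np.pi/2)"
```

```text
t 2.6 p [0.5318 0.0658 0.105 ] jaw 1.7194 tilt [ 0.0048 -0.0013] F [-0.08 -3.56  7.15] open_mm 19.96 g 58.47 q [-0.17  0.65 -0.01  1.95  0.02  0.54  1.53]
linear [0.0008, -0.0002, 0.003] rot [-0.11, 0.26, -0.14]
```

Request:
{"fn": "move_arm", "kwargs": {
  "motion": [
    {"linear":[0,0.005,0],"rotation":[0,0,0],"grip":0.015},
    {"linear":[0,0.015,0],"rotation":[0,0,0],"grip":0.015},
    {"linear":[0,0.025,0],"rotation":[0,0,0],"grip":0.015},
    {"linear":[0,0.035,0],"rotation":[0,0,0],"grip":0.015},
    {"linear":[0,0.045,0],"rotation":[0,0,0],"grip":0.015},
    {"linear":[0,0.055,0],"rotation":[0,0,0],"grip":0.015},
    {"linear":[0,0.065,0],"rotation":[0,0,0],"grip":0.015},
    {"linear":[0,0.072,0],"rotation":[0,0,0],"grip":0.015}
  ]
}}

```text
clock: 3.6
ee_pos: [0.5211, 0.1353, 0.105]
tcp_rot: [0.002, -0.074, 0.997, -0.002]
wrist_force: [0.0, -8.4, 8.5]
opening: 0.231
grasp_force: 58.8
```

Run:
```python
from h import *
st();T=shot("top","top1.pkl");S=shot("side","side1.pkl")
a=[cv2.resize(crop(c,r,''),(400,300)) for c,r in((T,(150,170,280,250)),(S,(180,130,290,220)))]
cv2.imwrite("pics/c2.png",np.hstack(a))
```

```text
t 3.6 p [0.5211 0.1353 0.105 ] jaw 1.7182 tilt [ 0.0043 -0.0032] F [ 0.04 -8.43  8.49] open_mm 19.76 g 58.83 q [-0.31  0.65  0.01  1.95 -0.    0.54  1.41]
```

View pics/c2.png

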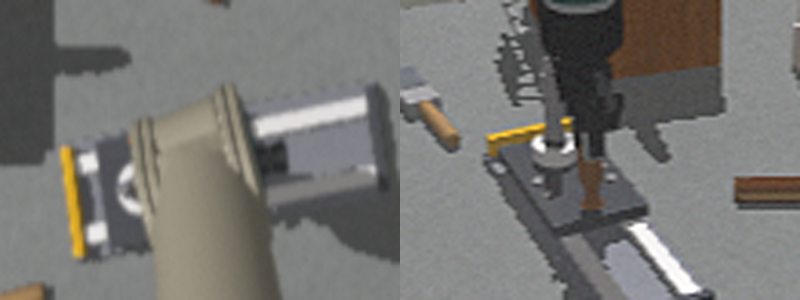

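The view shows the gripper holding the handle, with about 25 mm left between the carriage front and the yellow stop (top-view crop columns 78 to 105).

Request:
{"fn": "move_arm", "kwargs": {
  "motion": [
    {"linear":[0,0.006,0],"rotation":[0,0,0],"grip":0.015},
    {"linear":[0,0.012,0],"rotation":[0,0,0],"grip":0.015},
    {"linear":[0,0.016,0],"rotation":[0,0,0],"grip":0.015},
    {"linear":[0,0.019,0],"rotation":[0,0,0],"grip":0.015},
    {"linear":[0,0.022,0],"rotation":[0,0,0],"grip":0.015}
  ]
}}

```text
clock: 4.32
ee_pos: [0.5177, 0.1571, 0.105]
tcp_rot: [0.002, -0.074, 0.997, -0.002]
wrist_force: [0.0, -8.5, 8.5]
opening: 0.236
grasp_force: 58.9
```

Request:
{"fn": "move_arm", "kwargs": {
  "motion": [
    {"linear":[0,0.002,0],"rotation":[0,0,0],"grip":0.015},
    {"linear":[0,0.004,0],"rotation":[0,0,0],"grip":0.015},
    {"linear":[0,0.006,0],"rotation":[0,0,0],"grip":0.015}
  ]
}}

```text
clock: 4.7
ee_pos: [0.5169, 0.1622, 0.105]
tcp_rot: [0.002, -0.073, 0.997, -0.002]
wrist_force: [0.5, -11.1, 8.2]
opening: 0.237
grasp_force: 59.1
```

Force rising (11 N); keep going gently.

Request:
{"fn": "move_arm", "kwargs": {
  "motion": [
    {"linear":[0,0.002,0],"rotation":[0,0,0],"grip":0.015},
    {"linear":[0,0.004,0],"rotation":[0,0,0],"grip":0.015}
  ]
}}

```text
clock: 4.95
ee_pos: [0.5169, 0.1623, 0.105]
tcp_rot: [0.002, -0.072, 0.997, -0.004]
wrist_force: [2.6, -19.5, 10.0]
opening: 0.237
grasp_force: 59.4
```

Request:
{"fn": "move_arm", "kwargs": {
  "motion": [
    {"linear":[0,0.002,0],"rotation":[0,0,0],"grip":0.015},
    {"linear":[0,0.003,0],"rotation":[0,0,0],"grip":0.015}
  ]
}}

```text
clock: 5.2
ee_pos: [0.5169, 0.1624, 0.105]
tcp_rot: [0.002, -0.071, 0.997, -0.006]
wrist_force: [3.5, -22.5, 10.5]
opening: 0.231
grasp_force: 59.6
```

Request:
{"fn": "move_arm", "kwargs": {
  "motion": [
    {"linear":[0,0,0],"rotation":[0,0,0],"grip":0.015},
    {"linear":[0,-0.006,0],"rotation":[0,0,0],"grip":0.015},
    {"linear":[0,-0.006,0],"rotation":[0,0,0],"grip":0.06},
    {"linear":[0,-0.006,0],"rotation":[0,0,0],"grip":0.06},
    {"linear":[0,-0.006,0],"rotation":[0,0,0],"grip":0.06},
    {"linear":[0,-0.006,-0.05],"rotation":[0,0,0],"grip":0.06},
    {"linear":[0,-0.006,-0.11],"rotation":[0,0,0],"grip":0.06},
    {"linear":[0,-0.006,-0.11],"rotation":[0,0,0],"grip":0.06}
  ]
}}

```text
clock: 6.2
ee_pos: [0.5177, 0.169, 0.2169]
tcp_rot: [0.005, -0.075, 0.997, 0.002]
wrist_force: [0.3, -0.1, -0.5]
opening: 0.704
grasp_force: 0.0
```

```bash
python3 -c "
from h import *
st();go([.5015,.2605,.215],YAW+1)"
```

```text
t 6.2 p [0.5177 0.169  0.2169] jaw 1.7216 tilt [0.009  0.0038] F [ 0.28 -0.11 -0.5 ] open_mm 60.15 g 0.0 q [-0.38  0.49  0.02  1.84 -0.01  0.8   1.37]
linear [0.0023, 0.0929, 0.0021] rot [0.29, 0.49, 32.69]
```

Request:
{"fn": "move_arm", "kwargs": {
  "motion": [
    {"linear":[0.001,0.045,0.001],"rotation":[0.2,0.3,9],"grip":0.06},
    {"linear":[0.0023,0.0929,0.002],"rotation":[0.3,0.5,18],"grip":0.06},
    {"linear":[0.0023,0.0929,0.002],"rotation":[0.3,0.5,27],"grip":0.06},
    {"linear":[0.0023,0.0929,0.002],"rotation":[0.3,0.5,32.7],"grip":0.06},
    {"linear":[0.0023,0.0929,0.002],"rotation":[0.3,0.5,32.7],"grip":0.06}
  ]
}}

```text
clock: 6.82
ee_pos: [0.4978, 0.2591, 0.2094]
tcp_rot: [-0.005, 0.208, 0.978, -0.004]
wrist_force: [0.3, 0.5, 0.7]
opening: 0.7
grasp_force: 0.0
```

Run:
```python
from h import *
st();go([.5015,.2605,.138],YAW+1);T=shot("top","top2.pkl");S=shot("side","side2.pkl")
a=[cv2.resize(crop(c,r,''),(400,300)) for c,r in((T,(150,170,280,250)),(S,(180,110,290,200)))]
cv2.imwrite("pics/c3.png",np.hstack(a))
```

```text
t 6.83 p [0.4978 0.2591 0.2094] jaw 1.1522 tilt [-0.0108 -0.0051] F [0.29 0.5  0.71] open_mm 59.79 g 0.0 q [-0.65  0.54  0.18  1.79 -0.12  0.84  0.74]
linear [-0.0034, 0.0035, 0.0714] rot [-0.52, -0.45, 0.07]
```

View pics/c3.png

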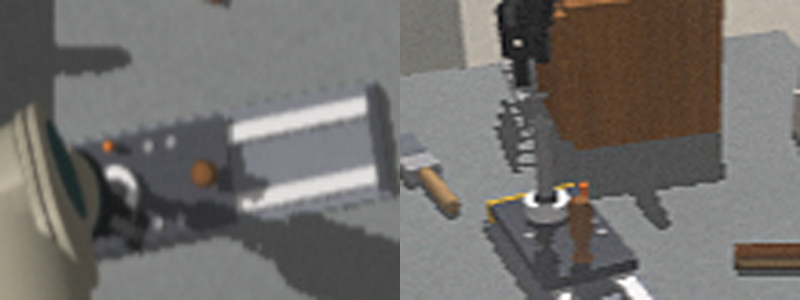

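The carriage is at the stop end. The spindle stands at crop (543,140) in the side view, under the gripper.

Run:
```python
from h import *
T=pickle.load(open("top2.pkl","rb"));S=pickle.load(open("side2.pkl","rb"))
h=p=None
for b in blobs(T,(5,110,40),(18,255,255),(175,205,230,240)): print(b[:3],onz(T,b[1],.112),onz(T,b[1],.067))
print("spindle expected px side",proj(S,[.5015,.2605,.135]),proj(S,[.5015,.2605,.165]))
g=cv2.cvtColor(S["frame"],cv2.COLOR_RGB2GRAY)
for z in(.09,.12,.14):
    u,v=proj(S,[.5015,.2605,z]);v=int(round(v));print(z,round(u,1),v,g[v,int(u)-9:int(u)+10].tolist(),"from",int(u)-9)
st();go([.5015,.2605,.138],YAW+1)
```

```text
(np.int32(6), array([185. , 208.5]), array([184, 208,   3,   2], dtype=int32)) [0.54055269 0.2596422  0.112     ] [0.54152084 0.26646959 0.067     ]
(np.int32(35), array([215.8, 215.7]), array([213, 213,   7,   6], dtype=int32)) [0.51588484 0.16113787 0.112     ] [0.51602771 0.16466974 0.067     ]
spindle expected px side [218.24490468 151.52533778] [217.7133668  144.26504795]
0.09 219.0 162 [145, 151, 155, 148, 145, 140, 140, 109, 84, 92, 91, 84, 84, 80, 83, 78, 82, 82, 78] from 210
0.12 218.5 155 [77, 85, 77, 66, 68, 63, 64, 67, 87, 86, 92, 94, 84, 78, 81, 82, 79, 82, 78] from 209
0.14 218.2 150 [83, 79, 78, 77, 121, 159, 130, 84, 81, 91, 89, 89, 76, 81, 78, 69, 68, 71, 69] from 209
t 6.92 p [0.4982 0.2588 0.2098] jaw 1.1522 tilt [-0.0104 -0.0045] F [ 0.44 -0.01 -0.29] open_mm 60.35 g 0.0 q [-0.64  0.54  0.18  1.79 -0.12  0.84  0.74]
linear [-0.0029, 0.0035, 0.0717] rot [-0.48, -0.44, 0.07]
```

Request:
{"fn": "move_arm", "kwargs": {
  "motion": [
    {"linear":[-0.003,0.003,0.0],"rotation":[-0.5,-0.45,0],"grip":0.06},
    {"linear":[-0.003,0.003,0.0],"rotation":[-0.5,-0.45,0],"grip":0.06},
    {"linear":[-0.003,0.003,0.025],"rotation":[-0.5,-0.45,0],"grip":0.06},
    {"linear":[-0.003,0.003,0.05],"rotation":[-0.5,-0.45,0],"grip":0.06},
    {"linear":[-0.003,0.003,0.0717],"rotation":[-0.5,-0.45,0],"grip":0.06},
    {"linear":[-0.003,0.003,0.0717],"rotation":[-0.5,-0.45,0],"grip":0.04},
    {"linear":[-0.003,0.003,0.0717],"rotation":[-0.5,-0.45,0],"grip":0.03},
    {"linear":[-0.003,0.003,0.0717],"rotation":[-0.5,-0.45,0],"grip":0.026}
  ]
}}

```text
clock: 7.92
ee_pos: [0.5027, 0.2603, 0.1397]
tcp_rot: [0.001, 0.209, 0.978, 0.001]
wrist_force: [-0.6, 0.4, -0.2]
opening: 0.304
grasp_force: 0.0
```

```bash
python3 -c "
from h import *
st();go([.501,.2602,.138],YAW+1)"
```

```text
t 7.92 p [0.5027 0.2603 0.1397] jaw 1.1499 tilt [0.0032 0.0019] F [-0.58  0.4  -0.17] open_mm 25.95 g 0.0 q [-0.63  0.63  0.15  1.85 -0.15  0.67  0.76]
linear [0.0015, -0.0008, 0.0017] rot [0.17, 0.12, -0.06]
```

Now close on it gently and read the opening.

Request:
{"fn": "move_arm", "kwargs": {
  "motion": [
    {"linear":[0.0015,-0.0008,0.0015],"rotation":[0.17,0.12,0],"grip":0.02},
    {"linear":[0.0015,-0.0008,0.0015],"rotation":[0.17,0.12,0],"grip":0.015},
    {"linear":[0.0015,-0.0008,0.0015],"rotation":[0.17,0.12,0],"grip":0.01},
    {"linear":[0.0015,-0.0008,0.0015],"rotation":[0.17,0.12,0],"grip":0.01},
    {"linear":[0.0015,-0.0008,0.0015],"rotation":[0.17,0.12,0],"grip":0.01}
  ]
}}

```text
clock: 8.55
ee_pos: [0.5012, 0.2608, 0.1381]
tcp_rot: [0.0, 0.209, 0.978, 0.0]
wrist_force: [-0.3, 1.0, 6.3]
opening: 0.176
grasp_force: 58.5
```

```bash
python3 -c "
from h import *
st()"
```

```text
t 8.55 p [0.5012 0.2608 0.1381] jaw 1.1501 tilt [0.0005 0.0007] F [-0.3   0.96  6.3 ] open_mm 15.01 g 58.47 q [-0.63  0.63  0.15  1.85 -0.15  0.67  0.76]
```

Request:
{"fn": "move_arm", "kwargs": {
  "motion": [
    {"linear":[0,0,0],"rotation":[0,0,0],"grip":0.026},
    {"linear":[0,0,0],"rotation":[0,0,0],"grip":0.026},
    {"linear":[0,0,0],"rotation":[0,0,-9.6],"grip":0.026},
    {"linear":[0,0,0],"rotation":[0,0,-19.2],"grip":0.026},
    {"linear":[0,0,0],"rotation":[0,0,-28.6],"grip":0.026},
    {"linear":[0,0,0],"rotation":[0,0,-28.6],"grip":0.026},
    {"linear":[0,0,0],"rotation":[0,0,-28.6],"grip":0.015},
    {"linear":[0,0,0],"rotation":[0,0,-28.6],"grip":0.01}
  ]
}}

```text
clock: 9.55
ee_pos: [0.5001, 0.26, 0.1372]
tcp_rot: [-0.001, -0.039, 0.999, -0.001]
wrist_force: [-0.5, -0.1, 1.0]
opening: 0.185
grasp_force: 58.5
```

Request:
{"fn": "move_arm", "kwargs": {
  "motion": [
    {"linear":[0,0,0],"rotation":[0,0,0],"grip":0.01},
    {"linear":[0,0,0],"rotation":[0,0,0],"grip":0.01},
    {"linear":[0,0,0],"rotation":[0,0,0],"grip":0.01}
  ]
}}

```text
clock: 9.93
ee_pos: [0.5001, 0.26, 0.1372]
tcp_rot: [-0.001, -0.039, 0.999, -0.0]
wrist_force: [-1.1, 0.9, 2.8]
opening: 0.184
grasp_force: 58.6
```

```bash
python3 -c "
from h import *
st()"
```

```text
t 9.93 p [0.5001 0.26   0.1372] jaw 1.649 tilt [-0.0019 -0.001 ] F [-1.07  0.92  2.79] open_mm 15.71 g 58.58 q [-0.53  0.63  0.01  1.85 -0.01  0.66  1.13]
```

Request:
{"fn": "move_arm", "kwargs": {
  "motion": [
    {"linear":[0,0,0],"rotation":[0,0,0],"grip":0.026},
    {"linear":[0,0,0],"rotation":[0,0,0],"grip":0.026},
    {"linear":[0,0,0],"rotation":[0,0,10],"grip":0.026},
    {"linear":[0,0,0],"rotation":[0,0,20],"grip":0.026},
    {"linear":[0,0,0],"rotation":[0,0,30],"grip":0.026},
    {"linear":[0,0,0],"rotation":[0,0,40],"grip":0.026},
    {"linear":[0,0,0],"rotation":[0,0,50],"grip":0.026},
    {"linear":[0,0,0],"rotation":[0,0,57.3],"grip":0.026}
  ]
}}

```text
clock: 10.92
ee_pos: [0.5004, 0.2598, 0.1371]
tcp_rot: [-0.0, 0.447, 0.895, -0.001]
wrist_force: [0.0, -0.3, -1.2]
opening: 0.305
grasp_force: 0.0
```

Request:
{"fn": "move_arm", "kwargs": {
  "motion": [
    {"linear":[0,0,0],"rotation":[0,0,0],"grip":0.026},
    {"linear":[0,0,0],"rotation":[0,0,0],"grip":0.015},
    {"linear":[0,0,0],"rotation":[0,0,0],"grip":0.01},
    {"linear":[0,0,0],"rotation":[0,0,0],"grip":0.01},
    {"linear":[0,0,0],"rotation":[0,0,0],"grip":0.01}
  ]
}}

```text
clock: 11.55
ee_pos: [0.5008, 0.2603, 0.1374]
tcp_rot: [-0.0, 0.445, 0.896, -0.0]
wrist_force: [1.7, 1.7, 1.1]
opening: 0.158
grasp_force: 58.6
```

```bash
python3 -c "
from h import *
st()"
```

```text
t 11.55 p [0.5008 0.2603 0.1374] jaw 0.6494 tilt [-0.0007 -0.0002] F [1.71 1.75 1.07] open_mm 13.54 g 58.62 q [-0.72  0.65  0.3   1.86 -0.28  0.68  0.39]
```

Request:
{"fn": "move_arm", "kwargs": {
  "motion": [
    {"linear":[0,0,0],"rotation":[0,0,0],"grip":0.026},
    {"linear":[0,0,0],"rotation":[0,0,0],"grip":0.026},
    {"linear":[0,0,0],"rotation":[0,0,-9],"grip":0.026},
    {"linear":[0,0,0],"rotation":[0,0,-17.2],"grip":0.026},
    {"linear":[0,0,0],"rotation":[0,0,-17.2],"grip":0.026},
    {"linear":[0,0,0],"rotation":[0,0,-17.2],"grip":0.015},
    {"linear":[0,0,0],"rotation":[0,0,-17.2],"grip":0.01},
    {"linear":[0,0,0],"rotation":[0,0,-17.2],"grip":0.01}
  ]
}}

```text
clock: 12.55
ee_pos: [0.5008, 0.2601, 0.1374]
tcp_rot: [-0.0, 0.306, 0.952, -0.0]
wrist_force: [1.2, -0.2, 2.1]
opening: 0.171
grasp_force: 58.5
```

```bash
python3 -c "
from h import *
st()"
```

```text
t 12.55 p [0.5008 0.2601 0.1374] jaw 0.9486 tilt [-0.0004 -0.0007] F [ 1.21 -0.23  2.08] open_mm 14.56 g 58.49 q [-0.67  0.64  0.21  1.85 -0.2   0.67  0.61]
```

Request:
{"fn": "move_arm", "kwargs": {
  "motion": [
    {"linear":[0,0,0],"rotation":[0,0,0],"grip":0.026},
    {"linear":[0,0,0],"rotation":[0,0,0],"grip":0.026},
    {"linear":[0,0,0],"rotation":[0,0,9],"grip":0.026},
    {"linear":[0,0,0],"rotation":[0,0,18],"grip":0.026},
    {"linear":[0,0,0],"rotation":[0,0,27],"grip":0.026},
    {"linear":[0,0,0],"rotation":[0,0,34.4],"grip":0.026},
    {"linear":[0,0,0],"rotation":[0,0,34.4],"grip":0.026},
    {"linear":[0,0,0],"rotation":[0,0,34.4],"grip":0.01}
  ]
}}

```text
clock: 13.55
ee_pos: [0.5012, 0.2603, 0.1374]
tcp_rot: [0.0, 0.573, 0.82, -0.0]
wrist_force: [3.6, 1.7, -1.9]
opening: 0.17
grasp_force: 58.5
```

Request:
{"fn": "move_arm", "kwargs": {
  "motion": [
    {"linear":[0,0,0],"rotation":[0,0,0],"grip":0.01},
    {"linear":[0,0,0],"rotation":[0,0,0],"grip":0.01},
    {"linear":[0,0,0],"rotation":[0,0,0],"grip":0.01}
  ]
}}

```text
clock: 13.92
ee_pos: [0.5012, 0.2603, 0.1374]
tcp_rot: [0.0, 0.574, 0.819, -0.0]
wrist_force: [4.5, 2.6, -2.2]
opening: 0.167
grasp_force: 58.5
```

```bash
python3 -c "
from h import *
st()"
```

```text
t 13.93 p [0.5012 0.2603 0.1374] jaw 0.3491 tilt [ 0.0001 -0.0002] F [ 4.49  2.57 -2.15] open_mm 14.25 g 58.48 q [-0.77  0.66  0.38  1.86 -0.37  0.69  0.17]
```

Request:
{"fn": "move_arm", "kwargs": {
  "motion": [
    {"linear":[0,0,0],"rotation":[0,0,0],"grip":0.026},
    {"linear":[0,0,0],"rotation":[0,0,0],"grip":0.026},
    {"linear":[0,0,0],"rotation":[0,0,-8],"grip":0.026},
    {"linear":[0,0,0],"rotation":[0,0,-16.4],"grip":0.026},
    {"linear":[0,0,0],"rotation":[0,0,-16.4],"grip":0.026},
    {"linear":[0,0,0],"rotation":[0,0,-16.4],"grip":0.015},
    {"linear":[0,0,0],"rotation":[0,0,-16.4],"grip":0.01},
    {"linear":[0,0,0],"rotation":[0,0,-16.4],"grip":0.01}
  ]
}}

```text
clock: 14.92
ee_pos: [0.5007, 0.2601, 0.1374]
tcp_rot: [-0.0, 0.451, 0.892, -0.0]
wrist_force: [0.7, 1.7, 3.0]
opening: 0.16
grasp_force: 58.7
```

```bash
python3 -c "
from h import *
st();s,p,R=pose();go(p,YAW)"
```

```text
t 14.93 p [0.5007 0.2601 0.1374] jaw 0.6345 tilt [-0.0007 -0.0007] F [0.69 1.67 3.05] open_mm 13.64 g 58.66 q [-0.72  0.65  0.3   1.86 -0.29  0.68  0.38]
linear [0.0, 0.0, 0.0] rot [-0.05, 0.02, 27.7]
```

Request:
{"fn": "move_arm", "kwargs": {
  "motion": [
    {"linear":[0,0,0],"rotation":[0,0,4],"grip":0.01},
    {"linear":[0,0,0],"rotation":[0,0,9],"grip":0.01},
    {"linear":[0,0,0],"rotation":[0,0,14],"grip":0.01},
    {"linear":[0,0,0],"rotation":[0,0,19],"grip":0.01},
    {"linear":[0,0,0],"rotation":[0,0,24],"grip":0.01},
    {"linear":[0,0,0],"rotation":[0,0,27.7],"grip":0.01},
    {"linear":[0,0,0],"rotation":[0,0,27.7],"grip":0.01},
    {"linear":[0,0,0],"rotation":[0,0,27.7],"grip":0.01}
  ]
}}

```text
clock: 15.92
ee_pos: [0.501, 0.2608, 0.1375]
tcp_rot: [-0.0, 0.651, 0.759, 0.0]
wrist_force: [3.7, 3.2, 1.5]
opening: 0.16
grasp_force: 58.8
```

Request:
{"fn": "move_arm", "kwargs": {
  "motion": [
    {"linear":[0,0,0],"rotation":[0,0,0],"grip":0.01},
    {"linear":[0,0,0],"rotation":[0,0,0],"grip":0.01},
    {"linear":[0,0,0],"rotation":[0,0,0],"grip":0.01}
  ]
}}

```text
clock: 16.3
ee_pos: [0.501, 0.2608, 0.1375]
tcp_rot: [-0.0, 0.651, 0.759, 0.0]
wrist_force: [3.1, 4.2, 2.2]
opening: 0.158
grasp_force: 58.8
```

```bash
python3 -c "
from h import *
st()"
```

```text
t 16.3 p [0.501  0.2608 0.1375] jaw 0.1522 tilt [-0.0001  0.0005] F [3.1  4.24 2.2 ] open_mm 13.52 g 58.78 q [-0.81  0.67  0.44  1.86 -0.42  0.7   0.02]
```

Request:
{"fn": "move_arm", "kwargs": {
  "motion": [
    {"linear":[0,0,0],"rotation":[0,0,0],"grip":0.03},
    {"linear":[0,0,0],"rotation":[0,0,0],"grip":0.03},
    {"linear":[0,0,0],"rotation":[0,0,0],"grip":0.03},
    {"linear":[0,0,-0.03],"rotation":[0,0,0],"grip":0.03},
    {"linear":[0,0,-0.085],"rotation":[0,0,0],"grip":0.03},
    {"linear":[0,0,-0.085],"rotation":[0,0,0],"grip":0.03}
  ]
}}

```text
clock: 17.05
ee_pos: [0.5029, 0.2603, 0.2259]
tcp_rot: [0.001, 0.652, 0.759, 0.002]
wrist_force: [0.0, 0.6, -0.8]
opening: 0.353
grasp_force: 0.0
```

Run:
```python
from h import *
T=pickle.load(open("top0.pkl","rb"));S=pickle.load(open("side0.pkl","rb"))
k,e=tri(T,(312.1,215.9),S,(254.4,255.1));print("screw",k,e)
# collar by red mask in both views, vs given sizes: mean of outline centre at the right plane
t=max(blobs(T,(0,110,30),(8,255,255),(305,217,330,232)),key=lambda q:q[0]);h=cv2.convexHull(t[3].astype(np.int32));m=cv2.moments(h);u=(m["m10"]/m["m00"],m["m01"]/m["m00"])
C=onz(T,u,.020);print("collar",C,u)
s=max(blobs(S,(0,110,30),(8,255,255),(236,248,260,270)),key=lambda q:q[0]);h=cv2.convexHull(s[3].astype(np.int32));m=cv2.moments(h);u2=(m["m10"]/m["m00"],m["m01"]/m["m00"])
print(tri(T,u,S,u2))
for kk in (k,onz(T,(312.1,215.9),.012),onz(T,(311.8,215.4),.012)): 
    for c in(C,np.array([.4897,-.178,0])):
        d=(kk-c)[:2];print(np.linalg.norm(d),np.arctan2(d[1],d[0]))
# bore centre: non-red pixels inside hull
g=T["frame"][214:232,306:326];print(cv2.cvtColor(g,cv2.COLOR_RGB2HSV)[:,:,1])
st()
```

```text
screw [ 0.51280077 -0.16421996  0.01428986] 0.005504164338670276
collar [ 0.48757925 -0.1774145   0.02      ] (316.53674540682414, 222.4002624671916)
(array([ 0.48867888, -0.17894961,  0.01232335]), np.float64(0.002523301081883649))
0.028464382091844997 0.48199279100667936
0.026898609361508636 0.537855896291368
0.02629454689393118 0.5402321923581745
0.02482810787338195 0.6044331128196831
0.02830350459843343 0.5387736927494953
0.026830787389953446 0.5980940089414114
[[  4   4   4   2  11  50  86  72  10   2   2   4   4   4   4   4   6   4
    4   4]
 [  4   4   4   2  34 117 139 128  47  10   8   8  17  46  47  10   0   4
    2   2]
 [  2   4   2   4  29 110 145 143 105  96  83  85  93 128 117  48   5   4
    4   2]
 [  2   2   2   2  12  57 139 163 167 166 159 162 175 180 172 131  30   3
    2   2]
 [  4   4   2   2  13  68 154 181 183 183 182 179 180 189 185 169  96  16
    5   4]
 [  4   4   6   2  24 119 176 187 182 166 145 129 150 179 190 182 149  56
    5   0]
 [  0   2   4  13  72 161 183 181 159 109  52  34  52 152 189 188 174 130
   23   5]
 [  2   0  10  62 142 184 188 168 1
[... 353 characters left out ...]
7 105 170 185 178 134  38
    7   3]
 [  2   2   2   6  44 141 184 181 179 165 151 157 178 182 182 164  93  16
    3   3]
 [  2   4   2   4  15  96 167 180 187 185 181 179 183 181 167 125  35   3
    3   5]
 [  4   2   4   4   6  35 106 173 173 161 167 163 153 127  99  45   6   8
    5   4]
 [  4   2   4   4   4   4  34 101 100  65  80  75  54  27  12   3   2   0
    4   8]
 [  2   2   2   6   2   4   4  11   9   5   2   5   5   2   2   2   2   4
    4   2]
 [  0   2   2   2   2   2   2   8   2   0   4   4   4   2   2   2   4   2
    2   2]]
t 17.05 p [0.5029 0.2603 0.2259] jaw 0.1513 tilt [0.0049 0.0023] F [ 0.01  0.64 -0.81] open_mm 30.14 g 0.0 q [-0.86  0.56  0.52  1.78 -0.34  0.89 -0.04]
```

```bash
python3 -c "
from h import *
go([.493,-.1753,.225],.54)"
```

```text
linear [-0.4292, -0.0754, -0.0002] rot [0.31, -0.03, -22.27]
```

Request:
{"fn": "move_arm", "kwargs": {
  "motion": [
    {"linear":[-0.04,-0.007,0],"rotation":[0,0,-3],"grip":0.08},
    {"linear":[-0.095,-0.017,0],"rotation":[0,0,-6],"grip":0.0854},
    {"linear":[-0.15,-0.026,0],"rotation":[0,0,-9],"grip":0.0854},
    {"linear":[-0.21,-0.037,0],"rotation":[0,0,-12],"grip":0.0854},
    {"linear":[-0.27,-0.047,0],"rotation":[0,0,-15],"grip":0.0854},
    {"linear":[-0.33,-0.058,0],"rotation":[0,0,-18],"grip":0.0854},
    {"linear":[-0.385,-0.068,0],"rotation":[0.3,0,-21],"grip":0.0854},
    {"linear":[-0.429,-0.0754,0],"rotation":[0.3,0,-22.3],"grip":0.0854}
  ]
}}

```text
clock: 18.05
ee_pos: [0.4894, -0.1779, 0.2218]
tcp_rot: [-0.003, 0.493, 0.87, -0.003]
wrist_force: [0.5, -0.3, -0.6]
opening: 1.003
grasp_force: 0.0
```

```bash
python3 -c "
from h import *
st();go([.493,-.1753,.028],.54)"
```

```text
t 18.05 p [ 0.4894 -0.1779  0.2218] jaw 0.54 tilt [-0.0083 -0.0026] F [ 0.5  -0.26 -0.61] open_mm 85.62 g 0.0 q [ 0.01  0.49  0.41  1.89 -0.25  0.82  1.09]
linear [-0.0001, 0.0061, 0.1938] rot [-0.48, -0.12, -0.0]
```

Request:
{"fn": "move_arm", "kwargs": {
  "motion": [
    {"linear":[0,0.003,0.0],"rotation":[-0.2,-0.1,0],"grip":0.0854},
    {"linear":[0,0.003,0.05],"rotation":[-0.2,-0.1,0],"grip":0.0854},
    {"linear":[0,0.003,0.1],"rotation":[-0.2,-0.1,0],"grip":0.0854},
    {"linear":[0,0.003,0.13],"rotation":[-0.2,-0.1,0],"grip":0.0854},
    {"linear":[0,0.003,0.13],"rotation":[-0.2,-0.1,0],"grip":0.0854},
    {"linear":[0,0.003,0.13],"rotation":[-0.2,-0.1,0],"grip":0.0854}
  ]
}}

```text
clock: 18.8
ee_pos: [0.4929, -0.174, 0.0933]
tcp_rot: [-0.0, 0.492, 0.87, -0.002]
wrist_force: [-0.4, -0.4, 0.3]
opening: 1.0
grasp_force: 0.0
```

```bash
python3 -c "
from h import *
st();go([.493,-.1753,.028],.54)"
```

```text
t 18.8 p [ 0.4929 -0.174   0.0933] jaw 0.5413 tilt [-0.002  -0.0026] F [-0.39 -0.36  0.34] open_mm 85.42 g 0.0 q [ 0.09  0.68  0.29  2.   -0.37  0.52  1.18]
linear [-0.0011, -0.0004, 0.0653] rot [-0.17, 0.07, 0.08]
```

Request:
{"fn": "move_arm", "kwargs": {
  "motion": [
    {"linear":[-0.001,0,0.03],"rotation":[-0.15,0,0],"grip":0.0854},
    {"linear":[-0.001,0,0.055],"rotation":[-0.15,0,0],"grip":0.0854},
    {"linear":[-0.001,0,0.065],"rotation":[-0.15,0,0],"grip":0.0854},
    {"linear":[-0.001,0,0.065],"rotation":[-0.15,0,0],"grip":0.07},
    {"linear":[-0.001,0,0.065],"rotation":[-0.15,0,0],"grip":0.06},
    {"linear":[-0.001,0,0.065],"rotation":[-0.15,0,0],"grip":0.05},
    {"linear":[-0.001,0,0.065],"rotation":[-0.15,0,0],"grip":0.045},
    {"linear":[-0.001,0,0.065],"rotation":[-0.15,0,0],"grip":0.045}
  ]
}}

```text
clock: 19.8
ee_pos: [0.4928, -0.1754, 0.0278]
tcp_rot: [0.0, 0.493, 0.87, -0.001]
wrist_force: [1.0, -1.0, -0.2]
opening: 0.525
grasp_force: 0.0
```

Run:
```python
from h import *
st();S=shot("side","side3.pkl")
cv2.imwrite("pics/c4.png",cv2.resize(crop(S,(205,215,285,275),''),(640,480)))
```

```text
t 19.8 p [ 0.4928 -0.1754  0.0278] jaw 0.5409 tilt [-0.0001 -0.0012] F [ 0.99 -0.96 -0.16] open_mm 44.85 g 0.0 q [ 0.15  0.79  0.21  2.02 -0.42  0.37  1.23]
```

View pics/c4.png

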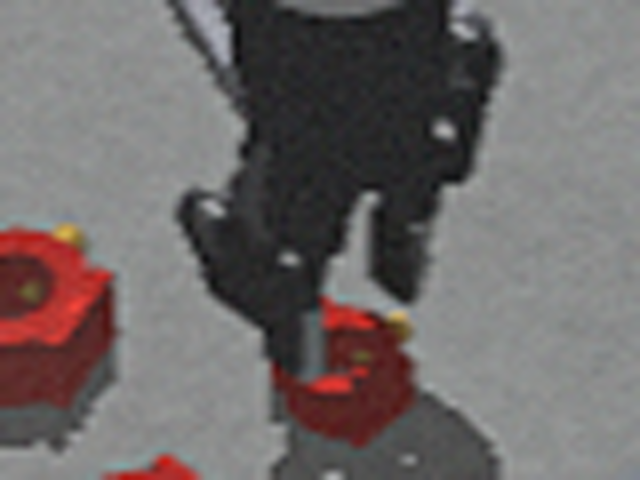

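The view shows the fingers straddling the small collar, left finger at (290,350) and right finger at (410,280) beside the screw. There is no contact yet, so I'll close further.

Request:
{"fn": "move_arm", "kwargs": {
  "motion": [
    {"linear":[0,0,0],"rotation":[0,0,0],"grip":0.04},
    {"linear":[0,0,0],"rotation":[0,0,0],"grip":0.035},
    {"linear":[0,0,0],"rotation":[0,0,0],"grip":0.035},
    {"linear":[0,0,0],"rotation":[0,0,0],"grip":0.035}
  ]
}}

```text
clock: 20.35
ee_pos: [0.4927, -0.1754, 0.0276]
tcp_rot: [0.0, 0.493, 0.87, -0.001]
wrist_force: [0.3, 1.7, -0.8]
opening: 0.409
grasp_force: 0.0
```

Run:
```python
from h import *
st();S=shot("side","side4.pkl");T=shot("top","top4.pkl")
a=[cv2.resize(crop(c,r,''),(400,300)) for c,r in((T,(285,200,345,245)),(S,(205,215,285,275)))]
cv2.imwrite("pics/c5.png",np.hstack(a))
```

```text
t 20.35 p [ 0.4927 -0.1754  0.0276] jaw 0.5408 tilt [-0.0005 -0.0011] F [ 0.33  1.73 -0.75] open_mm 34.93 g 0.0 q [ 0.15  0.79  0.21  2.02 -0.42  0.37  1.23]
```

View pics/c5.png

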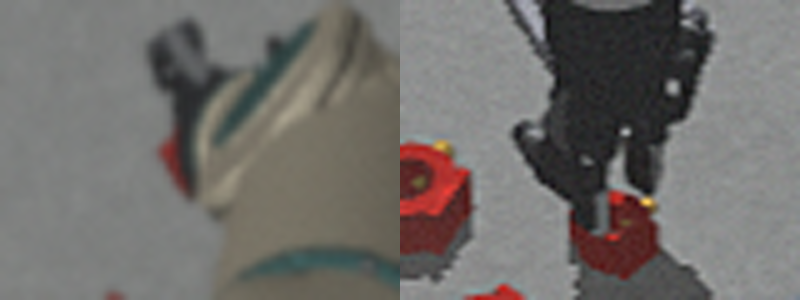

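Run:
```python
from h import *
S=pickle.load(open("side4.pkl","rb"));S3=pickle.load(open("side3.pkl","rb"))
tcp=np.array([.4927,-.1754,.0276]);j=np.array([np.cos(.541),np.sin(.541),0]);n=np.array([-j[1],j[0],0])
for c,uv,nm in((S3,(240.5,262),"L45"),(S3,(256.3,252.7),"R45"),(S,(244,261.5),"L35"),(S,(255,254),"R35")):
    for off in(-.011,0):
        o,d=ray(c,uv);k=np.dot(tcp+off*n-o,n)/np.dot(d,n);P=o+k*d;print(nm,off,"along jaw",round(np.dot(P-tcp,j),4),"z",round(P[2],4))
f=S["frame"];cv2.imwrite("pics/c6.png",cv2.resize(crop(S,(225,230,273,266),''),(800,600)))
```

```text
L45 -0.011 along jaw -0.0406 z 0.0434
L45 0 along jaw -0.0301 z 0.027
R45 -0.011 along jaw 0.0242 z 0.0307
R45 0 along jaw 0.0362 z 0.014
L35 -0.011 along jaw -0.027 z 0.0345
L35 0 along jaw -0.0161 z 0.0179
R35 -0.011 along jaw 0.0186 z 0.0296
R35 0 along jaw 0.0305 z 0.0128
```

View pics/c6.png

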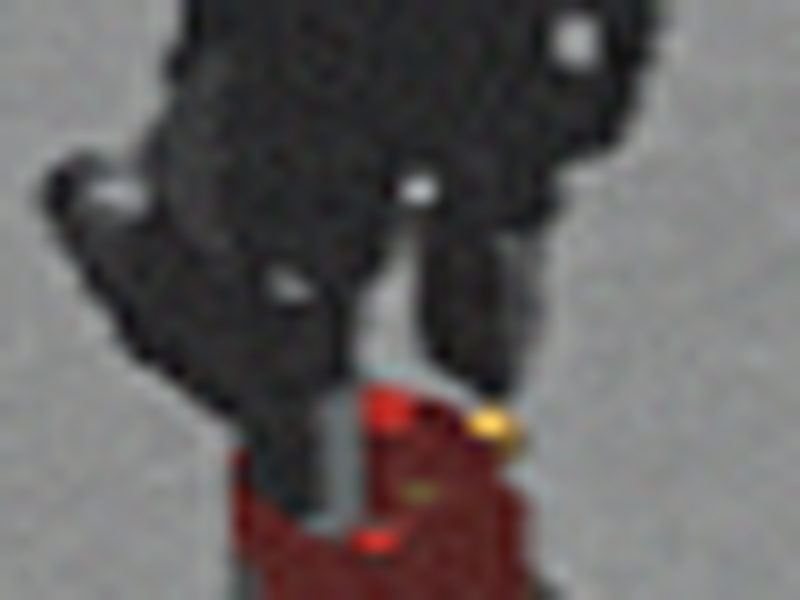

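The left fingertip is at (300,520), over the collar's rim. The tips sit higher than I assumed, so I'll open and go lower while feeling for the table.

Request:
{"fn": "move_arm", "kwargs": {
  "motion": [
    {"linear":[0,0,-0.003],"rotation":[0,0,0],"grip":0.075},
    {"linear":[0,0,-0.003],"rotation":[0,0,0],"grip":0.075},
    {"linear":[0,0,0.0],"rotation":[0,0,0],"grip":0.075},
    {"linear":[0,0,0.004],"rotation":[0,0,0],"grip":0.075},
    {"linear":[0,0,0.008],"rotation":[0,0,0],"grip":0.075},
    {"linear":[0,0,0.01],"rotation":[0,0,0],"grip":0.075},
    {"linear":[0,0,0.01],"rotation":[0,0,0],"grip":0.075}
  ]
}}

```text
clock: 21.32
ee_pos: [0.4925, -0.1754, 0.0173]
tcp_rot: [-0.0, 0.493, 0.87, -0.001]
wrist_force: [0.7, -0.8, 0.1]
opening: 0.877
grasp_force: 0.0
```

```bash
python3 -c "
from h import *
st()"
```

```text
t 21.32 p [ 0.4925 -0.1754  0.0173] jaw 0.5407 tilt [-0.0009 -0.001 ] F [ 0.74 -0.79  0.14] open_mm 74.93 g 0.0 q [ 0.16  0.81  0.2   2.02 -0.42  0.35  1.24]
```

Request:
{"fn": "move_arm", "kwargs": {
  "motion": [
    {"linear":[0,0,0],"rotation":[0,0,0],"grip":0.06},
    {"linear":[0,0,0],"rotation":[0,0,0],"grip":0.052},
    {"linear":[0,0,0],"rotation":[0,0,0],"grip":0.045},
    {"linear":[0,0,0],"rotation":[0,0,0],"grip":0.045},
    {"linear":[0,0,0],"rotation":[0,0,0],"grip":0.045}
  ]
}}

```text
clock: 21.95
ee_pos: [0.4926, -0.1755, 0.0176]
tcp_rot: [0.0, 0.493, 0.87, -0.001]
wrist_force: [-1.2, -1.0, 0.4]
opening: 0.522
grasp_force: 0.4
```

```bash
python3 -c "
from h import *
st()"
```

```text
t 21.95 p [ 0.4926 -0.1755  0.0176] jaw 0.5407 tilt [-0.0005 -0.0012] F [-1.16 -1.02  0.39] open_mm 44.59 g 0.44 q [ 0.16  0.81  0.2   2.02 -0.42  0.35  1.24]
```

Request:
{"fn": "move_arm", "kwargs": {
  "motion": [
    {"linear":[0,0,0],"rotation":[0,0,0],"grip":0.038},
    {"linear":[0,0,0],"rotation":[0,0,0],"grip":0.038},
    {"linear":[0,0,0],"rotation":[0,0,0],"grip":0.038},
    {"linear":[0,0,0],"rotation":[0,0,0],"grip":0.038}
  ]
}}

```text
clock: 22.45
ee_pos: [0.4927, -0.1754, 0.0181]
tcp_rot: [0.0, 0.493, 0.87, -0.001]
wrist_force: [-2.3, 0.1, 6.7]
opening: 0.466
grasp_force: 59.6
```

```bash
python3 -c "
from h import *
st();S=shot('side','side5.pkl');
for lo,hi,n in(((0,110,30),(8,255,255),'red'),((19,90,50),(35,255,255),'brass')):
  for b in blobs(S,lo,hi,(225,235,275,275)):print(n,b[:3])
cv2.imwrite('pics/c7.png',cv2.resize(crop(S,(225,230,273,266),''),(800,600)))"
```

```text
t 22.45 p [ 0.4927 -0.1754  0.0181] jaw 0.5407 tilt [-0.0002 -0.001 ] F [-2.3   0.12  6.71] open_mm 39.79 g 59.59 q [ 0.16  0.8   0.2   2.02 -0.42  0.35  1.24]
red (np.int32(136), array([249.9, 260.9]), array([242, 251,  16,  19], dtype=int32))
red (np.int32(11), array([226.5, 273.3]), array([225, 272,   5,   3], dtype=int32))
```

View pics/c7.png

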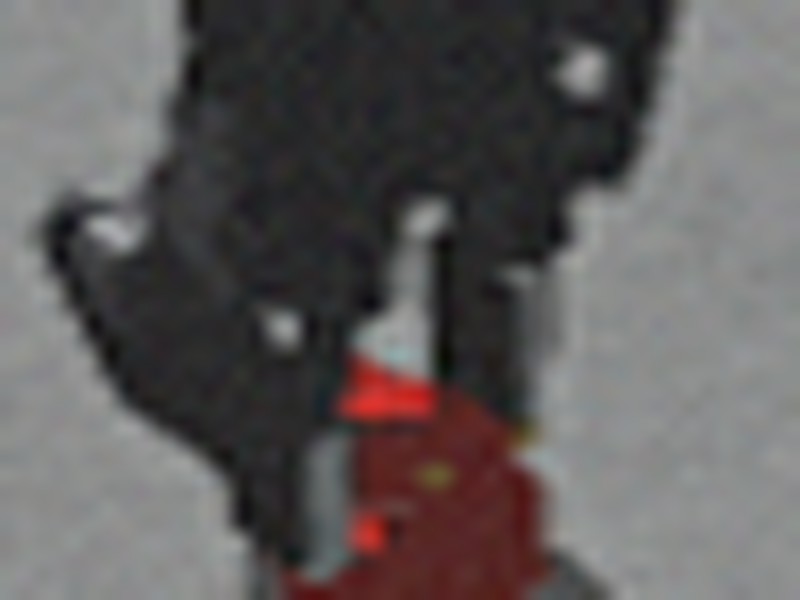

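The view shows both fingers on the collar's upper part, with the brass head just behind and below the right finger at (525,435). I'll open, go lower and find the table by feel.

Request:
{"fn": "move_arm", "kwargs": {
  "motion": [
    {"linear":[0,0,0],"rotation":[0,0,0],"grip":0.06},
    {"linear":[0,0,0],"rotation":[0,0,0],"grip":0.06},
    {"linear":[0,0,0],"rotation":[0,0,0],"grip":0.06},
    {"linear":[0,0,0.002],"rotation":[0,0,0],"grip":0.06},
    {"linear":[0,0,0.004],"rotation":[0,0,0],"grip":0.06},
    {"linear":[0,0,0.006],"rotation":[0,0,0],"grip":0.06},
    {"linear":[0,0,0.006],"rotation":[0,0,0],"grip":0.06}
  ]
}}

```text
clock: 23.38
ee_pos: [0.4933, -0.1751, 0.0117]
tcp_rot: [0.0, 0.492, 0.87, -0.0]
wrist_force: [1.7, 0.7, 1.5]
opening: 0.704
grasp_force: 1.6
```

```bash
python3 -c "
from h import *
st()"
```

```text
t 23.38 p [ 0.4933 -0.1751  0.0117] jaw 0.5412 tilt [ 0.0005 -0.001 ] F [1.7  0.73 1.51] open_mm 60.15 g 1.61 q [ 0.16  0.82  0.19  2.02 -0.43  0.34  1.24]
```

Request:
{"fn": "move_arm", "kwargs": {
  "motion": [
    {"linear":[0,0,-0.001],"rotation":[0,0,0],"grip":0.055},
    {"linear":[0,0,-0.001],"rotation":[0,0,0],"grip":0.05},
    {"linear":[0,0,-0.001],"rotation":[0,0,0],"grip":0.048},
    {"linear":[0,0,-0.001],"rotation":[0,0,0],"grip":0.048}
  ]
}}

```text
clock: 23.88
ee_pos: [0.4941, -0.1755, 0.0134]
tcp_rot: [0.001, 0.492, 0.87, -0.0]
wrist_force: [2.0, 1.4, 7.5]
opening: 0.565
grasp_force: 3.6
```

Request:
{"fn": "move_arm", "kwargs": {
  "motion": [
    {"linear":[0,0,0],"rotation":[0,0,0],"grip":0.042},
    {"linear":[0,0,0],"rotation":[0,0,0],"grip":0.038},
    {"linear":[0,0,0],"rotation":[0,0,0],"grip":0.038},
    {"linear":[0,0,0],"rotation":[0,0,0],"grip":0.038}
  ]
}}

```text
clock: 24.38
ee_pos: [0.4934, -0.1763, 0.0144]
tcp_rot: [0.001, 0.493, 0.87, -0.0]
wrist_force: [-1.4, -0.1, 18.8]
opening: 0.478
grasp_force: 65.5
```

```bash
python3 -c "
from h import *
st()"
```

```text
t 24.38 p [ 0.4934 -0.1763  0.0144] jaw 0.54 tilt [ 0.0019 -0.0021] F [-1.42 -0.06 18.85] open_mm 40.84 g 65.5 q [ 0.16  0.81  0.2   2.02 -0.43  0.34  1.24]
```

Run:
```python
from h import *
S4=pickle.load(open("side4.pkl","rb"));j=np.array([np.cos(.541),np.sin(.541),0]);n=np.array([-j[1],j[0],0])
c=np.array([.4885,-.178,0])
def cp(P): u=proj(S4,P);return np.round([(u[0]-225)*800/48,(u[1]-230)*800/48]).astype(int)
for nm,P in (("axis top",c+[0,0,.024]),("axis bot",c),("rim -j top",c-.022*j+[0,0,.024]),("rim +j top",c+.022*j+[0,0,.024]),("rim -n top",c-.022*n+[0,0,.024]),("rim +n top",c+.022*n+[0,0,.024]),("screwhead",c+.0325*j+[0,0,.012]),
 ("tipL z9 mid",np.array([.4927,-.1754,.009])-.02*j),("tipL z9 near",np.array([.4927,-.1754,.009])-.02*j-.011*n),("tipL z25 near",np.array([.4927,-.1754,.025])-.02*j-.011*n),("tipR z9 near",np.array([.4927,-.1754,.009])+.02*j-.011*n),("tipR z25 near",np.array([.4927,-.1754,.025])+.02*j-.011*n)): print(nm,cp(P))
for nm in("side0","side4","side5"):
    S=pickle.load(open(nm+".pkl","rb"));k=[b for b in blobs(S,(17,70,40),(38,255,255),(236,245,262,265),1)];print(nm,[ (b[0],b[1]) for b in k],[ (b[0],b[1],b[2]) for b in blobs(S,(0,110,30),(8,255,255),(232,245,265,275),20)])
S=shot("side","side6.pkl");print("now",[ (b[0],b[1]) for b in blobs(S,(17,70,40),(38,255,255),(236,245,262,265),1)],[ (b[0],b[1],b[2]) for b in blobs(S,(0,110,30),(8,255,255),(232,245,265,275),20)])
```

```text
axis top [361 465]
axis bot [364 561]
rim -j top [272 535]
rim +j top [448 397]
rim -n top [454 529]
rim +n top [270 402]
screwhead [489 412]
tipL z9 mid [302 573]
tipL z9 near [348 606]
tipL z25 near [346 541]
tipR z9 near [506 478]
tipR z25 near [506 414]
side0 [(np.int32(6), array([254.3, 254.8])), (np.int32(1), array([250., 259.]))] [(np.int32(206), array([247.3, 260.8]), array([239, 252,  18,  19], dtype=int32))]
side4 [(np.int32(5), array([254.2, 255. ])), (np.int32(1), array([250., 259.]))] [(np.int32(145), array([248.3, 262.4]), array([239, 253,  18,  18], dtype=int32))]
side5 [(np.int32(2), array([256. , 255.5])), (np.int32(1), array([251., 258.]))] [(np.int32(136), array([249.9, 260.9]), array([242, 251,  16,  19], dtype=int32))]
now [(np.int32(2), array([250.5, 258. ]))] [(np.int32(116), array([250.3, 260.2]), array([243, 251,  15,  18], dtype=int32))]
```

Request:
{"fn": "move_arm", "kwargs": {
  "motion": [
    {"linear":[0,0,0],"rotation":[0,0,0],"grip":0.055},
    {"linear":[0,0,0],"rotation":[0,0,0],"grip":0.055},
    {"linear":[0,0,-0.006],"rotation":[0,0,0],"grip":0.055},
    {"linear":[0,0,-0.006],"rotation":[0,0,0],"grip":0.055},
    {"linear":[0,0,-0.006],"rotation":[0,0,0],"grip":0.042},
    {"linear":[0,0,-0.006],"rotation":[0,0,0],"grip":0.037},
    {"linear":[0,0,-0.006],"rotation":[0,0,0],"grip":0.037},
    {"linear":[0,0,-0.006],"rotation":[0,0,0],"grip":0.037}
  ]
}}

```text
clock: 25.42
ee_pos: [0.4924, -0.1753, 0.019]
tcp_rot: [-0.0, 0.493, 0.87, -0.001]
wrist_force: [-1.5, 0.1, 6.9]
opening: 0.464
grasp_force: 59.5
```

```bash
python3 -c "
from h import *
st()
S=shot('side','side7.pkl');print([(b[0],b[1]) for b in blobs(S,(17,70,40),(38,255,255),(236,245,262,265),1)],[ (b[0],b[1],b[2]) for b in blobs(S,(0,110,30),(8,255,255),(232,245,265,275),20)])"
```

```text
t 25.43 p [ 0.4924 -0.1753  0.019 ] jaw 0.5407 tilt [-0.0008 -0.0008] F [-1.45  0.14  6.92] open_mm 39.63 g 59.47 q [ 0.16  0.8   0.2   2.02 -0.42  0.36  1.24]
[(np.int32(1), array([256., 255.])), (np.int32(1), array([251., 258.]))] [(np.int32(133), array([249.9, 260.8]), array([242, 252,  16,  18], dtype=int32))]
```

Request:
{"fn": "move_arm", "kwargs": {
  "motion": [
    {"linear":[0,0,0],"rotation":[0,0,0],"grip":0.07},
    {"linear":[0,0,0],"rotation":[0,0,0],"grip":0.07},
    {"linear":[0,0,-0.035],"rotation":[0,0,0],"grip":0.07},
    {"linear":[0,0,-0.035],"rotation":[0,0,-10],"grip":0.07},
    {"linear":[0,0,-0.035],"rotation":[0,0,-20],"grip":0.07},
    {"linear":[0,0,-0.035],"rotation":[0,0,-30],"grip":0.07},
    {"linear":[0,0,-0.035],"rotation":[0,0,-40],"grip":0.07},
    {"linear":[0,0,-0.035],"rotation":[0,0,-50],"grip":0.07}
  ]
}}

```text
clock: 26.48
ee_pos: [0.4926, -0.1753, 0.0534]
tcp_rot: [-0.0, 0.076, 0.997, -0.001]
wrist_force: [-0.2, 0.3, -0.3]
opening: 0.821
grasp_force: 0.0
```

Request:
{"fn": "move_arm", "kwargs": {
  "motion": [
    {"linear":[0,0,0],"rotation":[0,0,-10],"grip":0.07},
    {"linear":[0,0,0],"rotation":[0,0,-20],"grip":0.07},
    {"linear":[0,0,0],"rotation":[0,0,-30],"grip":0.07},
    {"linear":[0,0,0],"rotation":[0,0,-40],"grip":0.07},
    {"linear":[0,0,0],"rotation":[0,0,-40],"grip":0.07},
    {"linear":[0,0,0],"rotation":[0,0,-40],"grip":0.07}
  ]
}}

```text
clock: 27.22
ee_pos: [0.4926, -0.1754, 0.0535]
tcp_rot: [-0.0, -0.266, 0.964, -0.0]
wrist_force: [-0.8, -0.3, -0.6]
opening: 0.819
grasp_force: 0.0
```

```bash
python3 -c "
from h import *
st();go([.4924,-.1753,.010],.5407+np.pi/2)
S=shot('side','side8.pkl');T=shot('top');print([(b[0],b[1]) for b in blobs(S,(17,70,40),(38,255,255),(236,245,265,265),1)],[ (b[0],b[1],b[2]) for b in blobs(S,(0,110,30),(8,255,255),(232,245,265,275),20)],[(b[0],b[1]) for b in blobs(T,(15,70,40),(38,255,255),(300,205,325,225),1)])"
```

```text
t 27.23 p [ 0.4926 -0.1754  0.0535] jaw 2.1085 tilt [-0.0007 -0.0011] F [-0.8  -0.33 -0.63] open_mm 69.96 g 0.0 q [ 0.37  0.73 -0.13  2.01  0.21  0.42  2.19]
linear [0.0001, 0.0002, 0.0435] rot [-0.03, -0.06, -0.17]
[(np.int32(2), array([250.5, 258. ]))] [(np.int32(196), array([248.3, 260.1]), array([240, 252,  17,  18], dtype=int32))] [(np.int32(9), array([311.1, 214.3]))]
```

Request:
{"fn": "move_arm", "kwargs": {
  "motion": [
    {"linear":[0,0,0.02],"rotation":[0,0,0],"grip":0.07},
    {"linear":[0,0,0.036],"rotation":[0,0,0],"grip":0.07},
    {"linear":[0,0,0.043],"rotation":[0,0,0],"grip":0.07},
    {"linear":[0,0,0.043],"rotation":[0,0,0],"grip":0.06},
    {"linear":[0,0,0.043],"rotation":[0,0,0],"grip":0.05},
    {"linear":[0,0,0.043],"rotation":[0,0,0],"grip":0.045},
    {"linear":[0,0,0.043],"rotation":[0,0,0],"grip":0.045}
  ]
}}

```text
clock: 28.2
ee_pos: [0.4932, -0.1755, 0.0112]
tcp_rot: [0.0, -0.267, 0.964, -0.001]
wrist_force: [-0.7, 0.0, 3.6]
opening: 0.532
grasp_force: 21.8
```

Request:
{"fn": "move_arm", "kwargs": {
  "motion": [
    {"linear":[0,0,0],"rotation":[0,0,0],"grip":0.041},
    {"linear":[0,0,0],"rotation":[0,0,0],"grip":0.036},
    {"linear":[0,0,0],"rotation":[0,0,0],"grip":0.036},
    {"linear":[0,0,0],"rotation":[0,0,0],"grip":0.036}
  ]
}}

```text
clock: 28.7
ee_pos: [0.4931, -0.1755, 0.0114]
tcp_rot: [0.0, -0.267, 0.964, -0.001]
wrist_force: [-1.1, -0.4, 6.7]
opening: 0.521
grasp_force: 60.8
```

```bash
python3 -c "
from h import *
st()"
```

```text
t 28.7 p [ 0.4931 -0.1755  0.0114] jaw 2.1115 tilt [ 0.0007 -0.0016] F [-1.1  -0.35  6.68] open_mm 44.46 g 60.78 q [ 0.35  0.8  -0.1   2.02  0.23  0.33  2.18]
```

Request:
{"fn": "move_arm", "kwargs": {
  "motion": [
    {"linear":[0,0,-0.01],"rotation":[0,0,0],"grip":0.036},
    {"linear":[0,0,-0.04],"rotation":[0,0,0],"grip":0.036},
    {"linear":[0,0,-0.09],"rotation":[0,0,0],"grip":0.036},
    {"linear":[0,0,-0.14],"rotation":[0,0,0],"grip":0.036},
    {"linear":[0,0,-0.19],"rotation":[0,0,0],"grip":0.036},
    {"linear":[0,0,-0.21],"rotation":[0,0,0],"grip":0.036},
    {"linear":[0,0,-0.21],"rotation":[0,0,0],"grip":0.036}
  ]
}}

```text
clock: 29.58
ee_pos: [0.4935, -0.1754, 0.2224]
tcp_rot: [0.001, -0.267, 0.964, -0.002]
wrist_force: [-0.3, -0.5, -1.4]
opening: 0.518
grasp_force: 62.0
```

Run:
```python
from h import *
st();S=shot("side","side9.pkl");T=shot("top","top9.pkl");s,p,R=pose()
u,v=proj(S,p).astype(int);print(u,v)
cv2.imwrite("pics/c8.png",cv2.resize(crop(S,(u-32,v-24,u+32,v+24),''),(800,600)))
print([(b[0],b[1]) for b in blobs(S,(17,70,40),(38,255,255),(u-25,v-20,u+25,v+25),1)],[ (b[0],b[1],b[2]) for b in blobs(S,(0,110,30),(8,255,255),(u-25,v-20,u+25,v+25),20)])
```

```text
t 29.57 p [ 0.4935 -0.1754  0.2224] jaw 2.1114 tilt [ 0.0031 -0.0024] F [-0.3  -0.48 -1.44] open_mm 44.23 g 61.96 q [ 0.44  0.46 -0.22  1.88  0.13  0.81  2.26]
246 203
[] [(np.int32(167), array([245.1, 202.6]), array([238, 194,  19,  19], dtype=int32))]
```

View pics/c8.png

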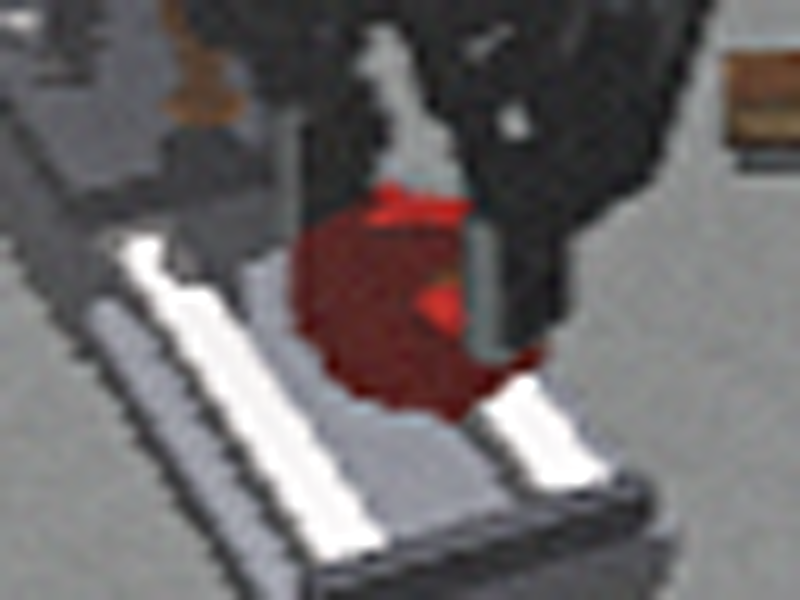

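The collar is held level with its bore clear, at (390,300) in the crop. I'll carry it to above the spindle.

```bash
python3 -c "
from h import *
go([.5028,.2603,.225],YAW+np.pi/2)"
```

```text
linear [-0.2334, 0.3676, -0.0054] rot [-0.01, -0.11, 22.34]
```

Request:
{"fn": "move_arm", "kwargs": {
  "motion": [
    {"linear":[-0.02,0.032,-0.004],"rotation":[0,0,3],"grip":0.036},
    {"linear":[-0.05,0.079,-0.005],"rotation":[0,0,6],"grip":0.036},
    {"linear":[-0.082,0.129,-0.005],"rotation":[0,0,9],"grip":0.036},
    {"linear":[-0.114,0.18,-0.005],"rotation":[0,0,12],"grip":0.036},
    {"linear":[-0.147,0.232,-0.005],"rotation":[0,0,15],"grip":0.036},
    {"linear":[-0.18,0.284,-0.005],"rotation":[0,0,18],"grip":0.036},
    {"linear":[-0.21,0.331,-0.005],"rotation":[0,0,21],"grip":0.036},
    {"linear":[-0.226,0.356,-0.005],"rotation":[0,0,22.3],"grip":0.036}
  ]
}}

```text
clock: 30.68
ee_pos: [0.5014, 0.2501, 0.2231]
tcp_rot: [-0.002, -0.078, 0.997, -0.0]
wrist_force: [-0.1, -0.7, -1.1]
opening: 0.519
grasp_force: 61.9
```

Request:
{"fn": "move_arm", "kwargs": {
  "motion": [
    {"linear":[0,0.006,0],"rotation":[0,0,0],"grip":0.036},
    {"linear":[0,0.012,0],"rotation":[0,0,0],"grip":0.036},
    {"linear":[0,0.012,0],"rotation":[0,0,0],"grip":0.036},
    {"linear":[0,0.012,0],"rotation":[0,0,0],"grip":0.036}
  ]
}}

```text
clock: 31.18
ee_pos: [0.5018, 0.2568, 0.225]
tcp_rot: [-0.0, -0.075, 0.997, -0.001]
wrist_force: [-0.1, 0.7, -0.9]
opening: 0.521
grasp_force: 61.9
```

Run:
```python
from h import *
st();go([.5028,.2603,.205],YAW+np.pi/2)
S=shot("side","side10.pkl");T=shot("top","top10.pkl")
for b in blobs(T,(5,110,40),(18,255,255),(175,195,235,240)): print(b[:3],onz(T,b[1],.112),onz(T,b[1],.067))
```

```text
t 31.18 p [0.5018 0.2568 0.225 ] jaw 1.7205 tilt [-0.0005 -0.002 ] F [-0.08  0.66 -0.95] open_mm 44.48 g 61.89 q [-0.43  0.51 -0.14  1.77  0.09  0.87  1.11]
linear [-0.0016, 0.0034, 0.02] rot [-0.11, -0.05, -0.08]
(np.int32(7), array([185.3, 208.6]), array([184, 208,   4,   2], dtype=int32)) [0.54021661 0.25868333 0.112     ] [0.54117351 0.26547864 0.067     ]
(np.int32(36), array([215.9, 215.6]), array([213, 213,   7,   6], dtype=int32)) [0.51620012 0.160814   0.112     ] [0.51635353 0.16433503 0.067     ]
```

Request:
{"fn": "move_arm", "kwargs": {
  "motion": [
    {"linear":[-0.0016,0.0034,0.01],"rotation":[-0.1,0,0],"grip":0.036},
    {"linear":[-0.0016,0.0034,0.02],"rotation":[-0.1,0,0],"grip":0.036},
    {"linear":[-0.0016,0.0034,0.02],"rotation":[-0.1,0,0],"grip":0.036}
  ]
}}

```text
clock: 31.65
ee_pos: [0.5017, 0.2614, 0.2037]
tcp_rot: [-0.002, -0.076, 0.997, -0.0]
wrist_force: [-0.4, 0.3, -0.5]
opening: 0.517
grasp_force: 61.9
```

```bash
python3 -c "
from h import *
st();go([.5028,.2603,.1344],YAW+np.pi/2)"
```

```text
t 31.65 p [0.5017 0.2614 0.2037] jaw 1.7226 tilt [-0.0032 -0.0008] F [-0.4   0.28 -0.5 ] open_mm 44.19 g 61.88 q [-0.44  0.54 -0.14  1.78  0.1   0.83  1.1 ]
linear [-0.0012, -0.0012, 0.0693] rot [-0.02, -0.19, 0.04]
```

Request:
{"fn": "move_arm", "kwargs": {
  "motion": [
    {"linear":[-0.0012,-0.0012,0.008],"rotation":[0,-0.2,0],"grip":0.036},
    {"linear":[-0.0012,-0.0012,0.016],"rotation":[0,-0.2,0],"grip":0.036},
    {"linear":[-0.0012,-0.0012,0.024],"rotation":[0,-0.2,0],"grip":0.036},
    {"linear":[-0.0012,-0.0012,0.032],"rotation":[0,-0.2,0],"grip":0.036},
    {"linear":[-0.0012,-0.0012,0.034],"rotation":[0,-0.2,0],"grip":0.036},
    {"linear":[-0.0012,-0.0012,0.034],"rotation":[0,-0.2,0],"grip":0.036}
  ]
}}

```text
clock: 32.4
ee_pos: [0.5039, 0.2609, 0.171]
tcp_rot: [0.001, -0.076, 0.997, 0.0]
wrist_force: [1.2, -0.5, -1.2]
opening: 0.52
grasp_force: 61.9
```

```bash
python3 -c "
from h import *
st();go([.5028,.2603,.1344],YAW+np.pi/2)"
```

```text
t 32.4 p [0.5039 0.2609 0.171 ] jaw 1.7225 tilt [0.0026 0.0011] F [ 1.17 -0.54 -1.19] open_mm 44.37 g 61.9 q [-0.44  0.59 -0.13  1.82  0.11  0.74  1.09]
linear [0.0012, -0.0005, 0.0366] rot [0.04, 0.16, 0.04]
```

Request:
{"fn": "move_arm", "kwargs": {
  "motion": [
    {"linear":[0.001,-0.0005,0.001],"rotation":[0,0.1,0],"grip":0.036},
    {"linear":[0.001,-0.0005,0.005],"rotation":[0,0.1,0],"grip":0.036},
    {"linear":[0.001,-0.0005,0.009],"rotation":[0,0.1,0],"grip":0.036},
    {"linear":[0.001,-0.0005,0.013],"rotation":[0,0.1,0],"grip":0.036},
    {"linear":[0.001,-0.0005,0.015],"rotation":[0,0.1,0],"grip":0.036},
    {"linear":[0.001,-0.0005,0.015],"rotation":[0,0.1,0],"grip":0.036}
  ]
}}

```text
clock: 33.15
ee_pos: [0.5029, 0.2602, 0.1559]
tcp_rot: [0.0, -0.076, 0.997, 0.0]
wrist_force: [1.0, -0.3, -1.2]
opening: 0.518
grasp_force: 61.9
```

```bash
python3 -c "
from h import *
st();go([.5028,.2603,.1344],YAW+np.pi/2)"
```

```text
t 33.15 p [0.5029 0.2602 0.1559] jaw 1.7224 tilt [0.0007 0.0006] F [ 1.01 -0.25 -1.23] open_mm 44.22 g 61.9 q [-0.44  0.61 -0.13  1.83  0.11  0.71  1.09]
linear [0.0001, 0.0001, 0.0215] rot [0.03, 0.04, 0.03]
```

Request:
{"fn": "move_arm", "kwargs": {
  "motion": [
    {"linear":[0,0,0.003],"rotation":[0,0,0],"grip":0.036},
    {"linear":[0,0,0.006],"rotation":[0,0,0],"grip":0.036},
    {"linear":[0,0,0.009],"rotation":[0,0,0],"grip":0.036},
    {"linear":[0,0,0.012],"rotation":[0,0,0],"grip":0.036},
    {"linear":[0,0,0.015],"rotation":[0,0,0],"grip":0.036},
    {"linear":[0,0,0.018],"rotation":[0,0,0],"grip":0.036},
    {"linear":[0,0,0.0215],"rotation":[0,0,0],"grip":0.036},
    {"linear":[0,0,0.0215],"rotation":[0,0,0],"grip":0.036}
  ]
}}

```text
clock: 34.15
ee_pos: [0.5028, 0.2602, 0.1342]
tcp_rot: [0.0, -0.076, 0.997, 0.0]
wrist_force: [0.3, 0.3, -2.1]
opening: 0.518
grasp_force: 61.9
```

```bash
python3 -c "
from h import *
st();go([.5028,.2603,.1344],YAW+np.pi/2)"
```

```text
t 34.15 p [0.5028 0.2602 0.1342] jaw 1.7224 tilt [0.0005 0.0005] F [ 0.29  0.3  -2.07] open_mm 44.21 g 61.9 q [-0.45  0.64 -0.12  1.85  0.12  0.66  1.08]
linear [-0.0, 0.0001, -0.0002] rot [0.03, 0.03, 0.03]
```

Request:
{"fn": "move_arm", "kwargs": {
  "motion": [
    {"linear":[0.001,0,0],"rotation":[0,0,0],"grip":0.036},
    {"linear":[0.002,0,0],"rotation":[0,0,0],"grip":0.036},
    {"linear":[0.003,0,0],"rotation":[0,0,0],"grip":0.036},
    {"linear":[0.003,0,0],"rotation":[0,0,0],"grip":0.036}
  ]
}}

```text
clock: 34.65
ee_pos: [0.5006, 0.2599, 0.1348]
tcp_rot: [0.001, -0.076, 0.997, 0.001]
wrist_force: [1.8, 0.1, -1.5]
opening: 0.52
grasp_force: 61.8
```

```bash
python3 -c "
from h import *
st();go([.5028,.2603,.1344],YAW+np.pi/2)"
```

```text
t 34.65 p [0.5006 0.2599 0.1348] jaw 1.7223 tilt [0.0022 0.0013] F [ 1.78  0.11 -1.53] open_mm 44.39 g 61.81 q [-0.45  0.63 -0.12  1.85  0.12  0.66  1.08]
linear [-0.0022, 0.0, 0.0004] rot [0.05, 0.14, 0.03]
```

Request:
{"fn": "move_arm", "kwargs": {
  "motion": [
    {"linear":[0.001,0,0],"rotation":[0,0,0],"grip":0.036},
    {"linear":[0.0015,0,0],"rotation":[0,0,0],"grip":0.036},
    {"linear":[0.0015,0,0],"rotation":[0,0,0],"grip":0.036},
    {"linear":[0.0015,0,0],"rotation":[0,0,0],"grip":0.036}
  ]
}}

```text
clock: 35.15
ee_pos: [0.5004, 0.2599, 0.1349]
tcp_rot: [0.002, -0.076, 0.997, 0.001]
wrist_force: [5.0, 0.3, -2.8]
opening: 0.522
grasp_force: 61.6
```

```bash
python3 -c "
from h import *
st();go([.5028,.2603,.1344],YAW+np.pi/2)"
```

```text
t 35.15 p [0.5004 0.2599 0.1349] jaw 1.722 tilt [0.0044 0.0021] F [ 4.95  0.29 -2.84] open_mm 44.61 g 61.6 q [-0.45  0.63 -0.12  1.86  0.12  0.66  1.08]
linear [-0.0024, -0.0, 0.0005] rot [0.08, 0.27, 0.01]
```

Request:
{"fn": "move_arm", "kwargs": {
  "motion": [
    {"linear":[0,0,0],"rotation":[0,0,0],"grip":0.036},
    {"linear":[0,0,0],"rotation":[0,0,0],"grip":0.036},
    {"linear":[0.0005,0,0],"rotation":[0,0,0],"grip":0.036},
    {"linear":[0.0005,0,0],"rotation":[0,0,0],"grip":0.036},
    {"linear":[0.0005,0,0],"rotation":[0,0,0],"grip":0.036}
  ]
}}

```text
clock: 35.78
ee_pos: [0.5004, 0.2599, 0.1349]
tcp_rot: [0.003, -0.075, 0.997, 0.001]
wrist_force: [5.8, 1.1, -4.6]
opening: 0.521
grasp_force: 61.7
```

```bash
python3 -c "
from h import *
st()
T=shot('top')
for b in blobs(T,(5,110,40),(18,255,255),(175,195,235,240)): print(b[:2],onz(T,b[1],.112),onz(T,b[1],.067))
st()"
```

```text
t 35.77 p [0.5004 0.2599 0.1349] jaw 1.7219 tilt [0.0052 0.0024] F [ 5.77  1.09 -4.6 ] open_mm 44.52 g 61.7 q [-0.45  0.63 -0.12  1.86  0.12  0.65  1.08]
(np.int32(7), array([185.3, 208.6])) [0.54021661 0.25868333 0.112     ] [0.54117351 0.26547864 0.067     ]
(np.int32(36), array([215.9, 215.6])) [0.51620012 0.160814   0.112     ] [0.51635353 0.16433503 0.067     ]
t 35.83 p [0.5003 0.2599 0.1349] jaw 1.7219 tilt [0.0052 0.0024] F [ 6.23  0.75 -4.22] open_mm 44.32 g 61.7 q [-0.45  0.63 -0.12  1.86  0.12  0.65  1.08]
```

The pull is steady at about 6 N, the carriage has not moved off its stop, and the collar is level. Handing in.

```bash
python3 -c "
from workcell import arm
print(arm.finish_job())"
```

```text
the job is handed in; nothing more can be done
None
```

I handed the job in at about 36 s with the carriage on its stop, the flat turned to the pin by feel, and the collar held level on the spindle under a steady pull of about 6 N; no verdict came back. The flat was never seen, so its angle (about 0.03 rad) and the screw bearing on it are inferred from finger openings, travel and force; the jars, brush, fan and wrench were not re-measured.

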